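# Dock a gas monitor for its bump test

### The arm

A 6-joint arm with a two-finger parallel gripper is mounted at the origin on the work surface. World frame = base frame: x ahead of the robot, y to its left, z up, the work surface at z = 0. Lengths are in m, angles in rad, forces in N, time in s.
With the tool pointing down it reaches from about 0.35 to 0.925 m from the base axis. Payload 6.4 kg.
Tool frame: the origin (TCP) lies at the centre of the arm's flange, where the gripper is bolted on; the fingertips stand tcp_to_tips ahead of it and the grasp point (between the pads) lies 155 mm ahead of it (tcp_to_tips is the distance from the TCP to the fingertips, in m); z points along the fingers, x is the direction in which the jaws open and shut, and the axes are right-handed (so a half turn about z gives the same grasp; the last joint's range is limited). The gripper opens to 85 mm and grips with 20 to 120 N. Pads are 22 mm wide; open, the fingers measure 114 mm over their backs; the gripper's body (76 mm by 85 mm) begins 54 mm behind the grasp point. The pads swing forward as they close: fully open they stand 13 mm farther back than shut.
Start: joints at [-0.174, 0.245, 1.558, -0, 1.339, -0.174], TCP at [0.65, 0, 0.405] pointing down, gripper open.
Joint ranges: [-3.13, 3.13], [-1.02, 2.26], [0.13, 2.54], [-0.95, 4.09], [0.21, 2.88], [-2.74, 2.74]. Speed limits (rad/s): [2.57, 2.57, 3.14, 3.14, 3.14, 3.14].

### API

Orientations are given as a rotation vector (axis times angle).
In Python, from workcell import state, snapshot, camera_model, finish_job, tcp_to_tips gives the robot as it stands.
- The arm moves only by the tool servo_tool, never from a script. Its argument "series" is a list that holds one entry, the list of rows, each a list of 5 numbers: the shift along the tool's x, y, z in cm, then the turn about the tool's z in rad, then the opening, from 0 (shut) to 1 (fully open). In form: [[[x, y, z, turn, gripper], ...]]. A call has 1 to 10 rows; each row shifts and turns the pose as measured when the row begins, along the tool's axes as they then stand; what a row does not reach is not made up. A row lasts 1/12 s, in which the tool goes at most 41.7 mm and 7.16 degrees, less where a joint would pass 70% of its speed; a pose out of reach is approached as far as the arm can. A call is refused whole if a number of a shift passes 4.17 or a number of a turn 0.125, either way. A call with a gripper value outside its range is refused whole. The fingers move at their own pace and stop on an object; "squeeze" is the grip in N (left out, the last holds). Time passes only in rows, so rows that do not move let the fingers close. It gives the time, the measured TCP pose, the force and the opening at its end, in the units of the state.
- state(): the state, without advancing time (a new reading comes with each control period).
- snapshot(name): name is "scene" or "side" or "wrist"; returns (picture, depth): 400x640x3 uint8, blue, green, red; 400x640 float32, m along the optical axis (not along the pixel's ray), 0 where there is no reading.
- camera_model(name): a dict with "intrinsics" (3x3 intrinsics, pixels), "dist" ([k1, k2, p1, p2, k3] as OpenCV has them; the pictures are not rectified), "eye" and "attitude" of the camera in the world; the wrist camera has in their place "mount" (4x4, takes a point from camera to tool coordinates, whose origin is the TCP and whose axes are the tool frame's). Camera axes: x right, y up, looking along -z (the intrinsics and any distortion apply to the point x, -y, -z); pixel columns grow to the right and rows downward; lengths in m; the calibration is good to about 2 mm. A picture is of the moment at which its call begins: read the wrist's pose just before it. camera_model takes no time and is no camera call.
- finish_job(): hands the job in, once; it reports no verdict.
The state is a dict: "t": time; "joint_pos": joint angles; "qvel": joint speeds; "effort": joint torques, N m; "tcp_pos": TCP position; "ee_rot": TCP orientation; "ft_force": force on the tool from outside, world axes, zero at the start; "wrist_torque": the same for the moment, N m; "finger_gap": finger opening in m.
Only numpy, scipy, OpenCV 4.12 (cv2) and the standard library are available. Lean on these libraries where they do the work, as an engineer would, in place of code of your own. Each camera call takes 0.05 s, during which the arm holds its last target.

### The job

Put the yellow pocket gas monitor that is lying on the bench into the empty sloping cradle of the bump-test dock, display up and sensor end at the top of the slope, and let it sit fully home in the pocket; place it, do not drop it. Then swing that bay's red-tipped clamp lever all the way down so that its gas cap closes over the sensors. Leave the other bay's lever shut and do not disturb the tube rack, bottle or jar.

Things in the scene. Friction and masses are not known exactly. Their poses are not given: they have to be found in the camera images.
- monitor_center (a point): Centre (half-way up) of the loose yellow gas monitor, a block 112 mm long (its x), 50 wide (y), 32 thick (z), edges rounded 4 mm, about 0.22 kg. Lies on its back on the bench, display up, so this point is 16 mm over the bench. Its x points to the sensor end (four round steel inlets); display and two grey keys are at the other end. Grip its sides across the 50 mm.
- monitor_sensors (a point): Middle of the four gas inlets on the monitor's face: 29 mm along its x from the centre and 16 mm above the centre.
- pocket (a point): Centre of the empty cradle's pocket floor, 85 mm over the bench, in the cradle's sloping frame: x up the slope (away from the robot, rising 30 deg above level), y level across, z square out of the pocket (30 deg from vertical, leaning to the robot). The pocket is 116 (x) by 54 mm (y) inside. With the monitor home their axes match and its centre is 16 mm from here along z.
- cradle_free: The empty cradle, same frame as pocket. Black walls 5 mm thick, 16 mm above the floor, at both ends and the four corners; flared lips to 23 mm. Along the middle 68 mm (x -34 to 34) the sides have open finger gaps down to the grey deck 14 mm below the floor; the floor rib between the gaps is 38 mm wide. Deck 190 x 114 mm.
- bay_busy: The twin bay, 117 mm beside the empty one (on either side, along y), with another yellow monitor clamped in it under its shut lever; its hinge ears reach 172 mm over the bench, the rest is lower. Origin on the bench below its pocket floor's centre.
- hinge (a point): Hinge axis of the empty cradle's clamp lever: 72 mm along pocket x and 44 mm along pocket z from pocket, axes as the pocket's; the lever turns about y. Grey ears 6 mm thick carry it, 24 to 30 mm either side, and stand 8 mm above the axis.
- lever_tab (a point): Middle of the upper (outer) face of the red tab at the lever's free end, 76 mm from the hinge axis; turns with the lever. The lever is a flat bar 40 mm wide, 8 thick, on the line from the hinge; tab 46 wide, 10 thick, 65 to 87 mm from the hinge. The gas cap on its lower face, 25 to 61 mm from the hinge, stands out to 11 mm from that line.
- lever_free (a joint): Clamp lever of the empty bay, rad: 0 = shut on its stop (parallel to the pocket floor, pointing down the slope, cap 1 mm over a seated monitor); pi/2 = square to the pocket floor; 1.9 to 2.15 = open, about upright, as found. Stays where it is left; about 1.2 N at the tab moves it. Fully down is under 0.06.
- lever_busy (a joint): Clamp lever of the other bay, shut (0) on another monitor. It stays shut.
- tube_rack: Clear rack of six orange-capped tubes, 118 x 82 mm, 117 mm high; origin under its centre. Stands on the bench to the robot's left.
- reagent: Glass bottle with blue cap, 76 mm across, 165 mm high, origin under its centre. Stands to the right, farther off.
- ball_jar: Open glass jar of steel grinding balls, 60 mm across, 55 mm high, origin under its centre. Stands to the right, beyond the monitor.
Mind the look-alikes: they are no part of the job. Leave any purple look-alike of the part that bears monitor_center alone.

How it is judged:
By the outcome, as a careful person would: the job done as asked, in the order asked, and still so for the second after the job is handed in, with the robot touching nothing.
It also fails if it takes over 58 s, if anything falls off the work surface, if the arm or the gripper's body presses on something with over 40 N, if the wrist force passes 120 N, or if a joint passes its speed limit or range.

## Working session

There is one attempt and no reset: what is moved stays moved. The work goes in short steps, Python scripts to look and compute and a tool call to move; the robot and the scene stay as the last step left them, time stands still between calls to the robot, and variables do not carry over. Pictures are saved under pics/ and viewed, and the job is handed in when it is done.

Besides the shell and the picture viewer there is one more tool, called after ">>>" as name(argument=value, ...), one argument or row to a line, values as JSON. servo_tool: Moves the arm, as the interface text tells. Its arguments: {"type":"object","properties":{"series":{"type":"array","items":{"type":"array","items":{"type":"array","items":{"type":"number"}}}},"squeeze":{"type":"number"}},"required":["series"]}

```bash
mkdir -p pics; ls; cat > h.py <<'E'
import numpy as np, cv2, sys
from workcell import state, snapshot, camera_model, finish_job, tcp_to_tips
from scipy.spatial.transform import Rotation as R
def attm(a):
    a=np.array(a,float)
    return a if a.shape==(3,3) else R.from_rotvec(a).as_matrix() if a.size==3 else None
def campose(name,st=None):
    m=camera_model(name)
    if name=="wrist":
        T=np.eye(4);T[:3,:3]=R.from_rotvec(st["ee_rot"]).as_matrix();T[:3,3]=st["tcp_pos"]
        T=T@np.array(m["mount"]);return m,T[:3,3],T[:3,:3]
    return m,np.array(m["eye"]),attm(m["attitude"])
def rays(name,px,st=None):
    m,e,A=campose(name,st)
    p=cv2.undistortPoints(np.array(px,float).reshape(-1,1,2),np.array(m["intrinsics"],float),np.array(m["dist"],float)).reshape(-1,2)
    d=np.c_[p[:,0],-p[:,1],-np.ones(len(p))]@A.T
    return e,d
def onplane(name,px,z,st=None):
    e,d=rays(name,px,st); return e+d*((z-e[2])/d[:,2])[:,None]
def withdepth(name,px,dep,st=None):
    e,d=rays(name,px,st); return e+d*np.array([dep[int(v),int(u)] for u,v in px])[:,None]
def proj(name,P,st=None):
    m,e,A=campose(name,st)
    c=(np.array(P,float).reshape(-1,3)-e)@A
    q=np.c_[c[:,0],-c[:,1],-c[:,2]]
    return cv2.projectPoints(q,np.zeros(3),np.zeros(3),np.array(m["intrinsics"],float),np.array(m["dist"],float))[0].reshape(-1,2)
E
python3 - <<'E'
from h import *
print(tcp_to_tips if not callable(tcp_to_tips) else tcp_to_tips())
s=state();print(s)
for n in("scene","side","wrist"):
    print(n,camera_model(n))
    s=state();p,d=snapshot(n);cv2.imwrite(f"pics/{n}0.png",p);np.savez(f"{n}0.npz",p=p,d=d)
E
```

```text
pics
0.1734
{'t': 0.0, 'joint_pos': array([-1.74114186e-01,  2.45799175e-01,  1.55899755e+00, -9.81341477e-06,
        1.33871288e+00, -1.74082965e-01]), 'qvel': array([ 6.87490564e-04, -4.62619918e-04, -5.62661821e-05,  1.17263833e-03,
        1.43729410e-03, -4.71918967e-04]), 'effort': array([ 6.17919522e-04, -4.29512215e+01, -3.26122355e+01, -1.30276699e-04,
        5.42047856e-03, -1.36905024e-05]), 'tcp_pos': array([6.49774628e-01, 3.55482138e-05, 4.03598387e-01]), 'ee_rot': array([-3.14126860e+00,  4.54767399e-05,  2.96790851e-03]), 'ft_force': array([0.51558251, 0.25922193, 0.73973492]), 'wrist_torque': array([ 0.03422915, -0.00432514, -0.04159485]), 'finger_gap': 0.08504416331267682}
scene {'intrinsics': array([[380.92055735,   0.        , 312.96266005],
       [  0.        , 380.92055735, 197.63956592],
       [  0.        ,   0.        ,   1.        ]]), 'dist': array([-0.00202313,  0.        ,  0.        ,  0.        ,  0.        ]), 'eye': array([1.03789028, 0.52521001, 1.00787576]), 'attitude': array([0.33411359, 0.84662344, 2.300347  ])}
side {'intrinsics': array([[392
[... 249 characters left out ...]
34, -0.84232376,  0.71529246]), 'attitude': array([ 0.96341775, -0.18317892, -0.38834434])}
wrist {'intrinsics': array([[300.56626188,   0.        , 318.65065719],
       [  0.        , 300.56626188, 197.96133425],
       [  0.        ,   0.        ,   1.        ]]), 'dist': array([-0.01944346,  0.        ,  0.        ,  0.        ,  0.        ]), 'mount': array([[ 9.99998541e-01, -4.69016102e-04,  1.64256912e-03,
         2.75055938e-04],
       [ 9.91314666e-05, -9.44014638e-01, -3.29903553e-01,
        -8.50584320e-02],
       [ 1.70533937e-03,  3.29903234e-01, -9.44013214e-01,
         3.07450339e-02],
       [ 0.00000000e+00,  0.00000000e+00,  0.00000000e+00,
         1.00000000e+00]])}
```

View pics/scene0.png

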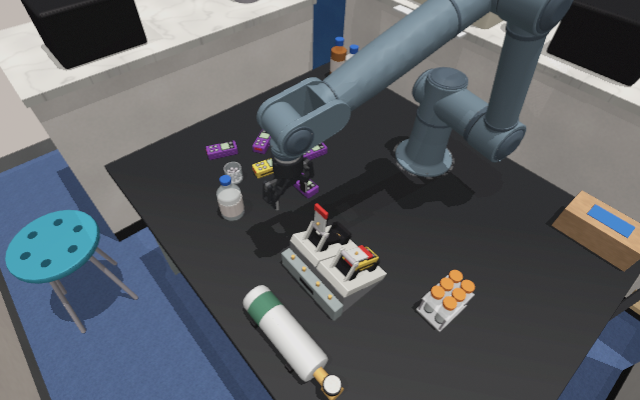

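View pics/side0.png

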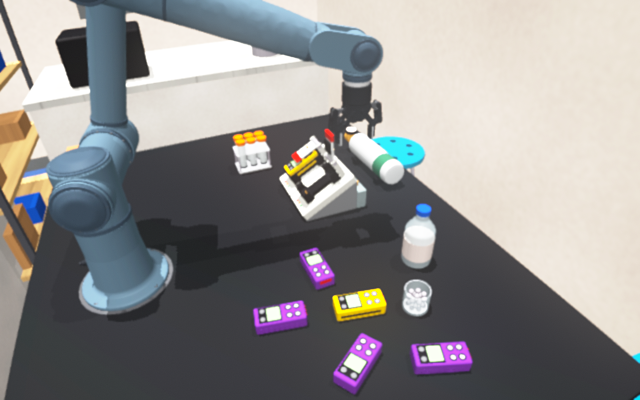

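View pics/wrist0.png

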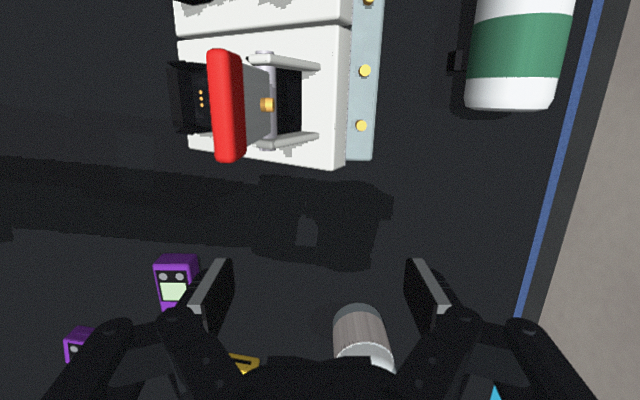

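```bash
cat > m.py <<'E'
from h import *
z=np.load("side0.npz");p,d=z["p"],z["d"]
hsv=cv2.cvtColor(p,cv2.COLOR_BGR2HSV)
m=cv2.inRange(hsv,(20,120,100),(35,255,255))
n,l,s,c=cv2.connectedComponentsWithStats(m)
for i in range(1,n):
    if s[i,4]>60: print(s[i],c[i])
cv2.imwrite("pics/c1.png",cv2.resize(p[270:400,230:490],None,fx=3,fy=3,interpolation=cv2.INTER_CUBIC))
cv2.imwrite("pics/c2.png",cv2.resize(p[110:230,230:390],None,fx=5,fy=5,interpolation=cv2.INTER_CUBIC))
z=np.load("scene0.npz");p=z["p"]
cv2.imwrite("pics/c3.png",cv2.resize(p[190:320,270:400],None,fx=4.6,fy=4.6,interpolation=cv2.INTER_CUBIC))
E
python3 m.py
```

```text
[244 131  21  11 121] [254.23140496 135.98347107]
[234 135  11   9  62] [238.83870968 138.82258065]
[284 150  34  27 350] [302.44571429 164.57142857]
[ 332  288   55   34 1031] [359.98448109 305.92531523]
```

View pics/c1.png

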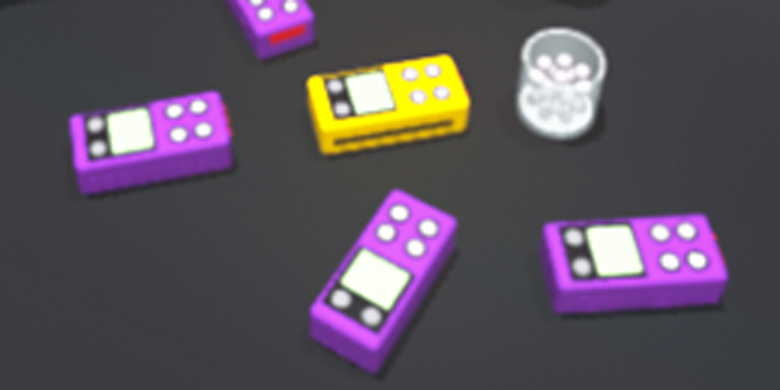

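View pics/c2.png

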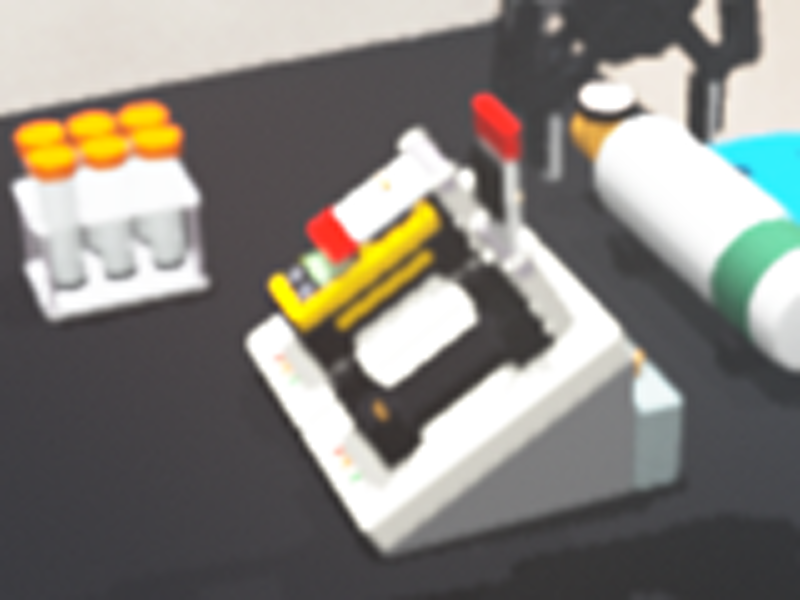

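View pics/c3.png

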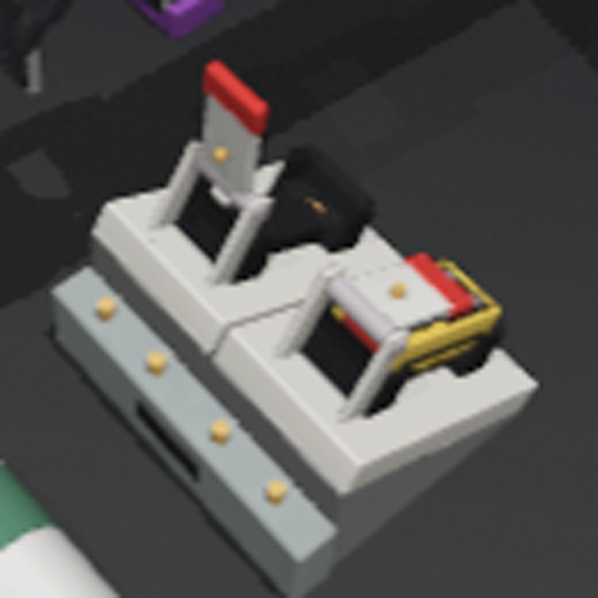

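The side view shows the only loose yellow block at (359,304). Its display is at the left end and its four inlets at the right (≈(373,298)). Look-alikes are the purples at (317,267), (280,317), (358,362) and (441,357), and the clamped yellow at (303,162). I choose (359,304), and the crop confirms it. The empty bay is the nearer (right-hand) one, with the upright red lever.

```bash
cat > m2.py <<'E'
from h import *
z=np.load("side0.npz");p,d=z["p"],z["d"]
vv,uu=np.mgrid[280:330,322:396]
px=np.c_[uu.ravel(),vv.ravel()]
P=withdepth("side",px,d)
hsv=cv2.cvtColor(p,cv2.COLOR_BGR2HSV)
k=(P[:,2]>0.026)&(P[:,2]<0.05)
print("top z med",np.median(P[k,2]),k.sum(), "bench",np.median(P[P[:,2]<0.02,2]))
# keep the component near
Q=P[k];Q=Q[np.linalg.norm(Q[:,:2]-np.median(Q[:,:2],0),axis=1)<0.07]
print(cv2.minAreaRect((Q[:,:2]*1000).astype(np.float32)))
# inlets: white blobs on top face
for nm,(u,v) in dict(i1=(366.5,294.5),i2=(374.3,293.5),i3=(369.5,302.3),i4=(377.2,301),disp=(353.5,301),k1=(341.8,298.7),k2=(344,306.3)).items():
    print(nm,onplane("side",[(u,v)],0.032)[0],withdepth("side",[(u,v)],d)[0])
m=cv2.inRange(hsv,(20,120,100),(35,255,255));m[:, :322]=0;m[:280]=0
c=cv2.convexHull(np.argwhere(m)[:,::-1].astype(np.int32)).reshape(-1,2);print(c.tolist())
E
python3 m2.py
```

```text
top z med 0.03094503683650518 911 bench -0.0005313667471028571
((493.4665832519531, -330.28704833984375), (52.71502685546875, 112.30998992919922), 76.6174545288086)
i1 [ 0.51616413 -0.32452749  0.032     ] [ 0.51647957 -0.32402916  0.0313424 ]
i2 [ 0.53366227 -0.32939216  0.032     ] [ 0.53475538 -0.32776822  0.02983669]
i3 [ 0.51114137 -0.34721535  0.032     ] [ 0.51173484 -0.34630493  0.03074354]
i4 [ 0.52850208 -0.35120016  0.032     ] [ 0.52864437 -0.35099469  0.03171413]
disp [ 0.48067254 -0.32898191  0.032     ] [ 0.48079993 -0.32875816  0.03170217]
k1 [ 0.45995162 -0.31209572  0.032     ] [ 0.46122717 -0.30960511  0.0287904 ]
k2 [ 0.45477565 -0.3335622   0.032     ] [ 0.45544244 -0.33228867  0.03028958]
[[386, 307], [385, 312], [384, 313], [382, 314], [360, 318], [342, 321], [338, 321], [336, 319], [334, 312], [332, 304], [332, 296], [333, 295], [375, 288], [379, 288], [380, 289], [381, 291], [384, 298], [386, 303]]
```

```bash
cat > m3.py <<'E'
from h import *
for n in("side","scene","wrist"):
    z=np.load(n+"0.npz");p,d=z["p"],z["d"]
    st=state()
    vv,uu=np.mgrid[0:400,0:640];px=np.c_[uu.ravel(),vv.ravel()]
    P=withdepth(n,px,d,st)
    ok=(d.ravel()>0)&(P[:,2]>0.015)&(P[:,2]<0.3)
    hsv=cv2.cvtColor(p,cv2.COLOR_BGR2HSV).reshape(-1,3)
    roi={"side":(278,365,130,222),"scene":(280,390,200,316),"wrist":(170,400,0,175)}[n]
    ok&=(px[:,0]>roi[0])&(px[:,0]<roi[1])&(px[:,1]>roi[2])&(px[:,1]<roi[3])
    w=ok&(hsv[:,1]<45)&(hsv[:,2]>130)
    Q=P[w]
    # ransac plane near 30deg
    best=0;rng=np.random.default_rng(0)
    for _ in range(3000):
        a,b,c=Q[rng.choice(len(Q),3,False)];nn=np.cross(b-a,c-a);L=np.linalg.norm(nn)
        if L<1e-4: continue
        nn=nn/L*np.sign(nn[2])
        if abs(nn[2]-.866)>.06: continue
        k=np.abs((Q-a)@nn)<0.003
        if k.sum()>best: best=k.sum();K=k
    q=Q[K];cen=q.mean(0);nn=np.linalg.svd(q-cen)[2][2];nn*=np.sign(nn[2])
    print(n,len(Q),best,"n",nn,"tilt",np.degrees(np.arccos(nn[2])),"yaw",np.degrees(np.arctan2(-nn[1],-nn[0])),"offs",nn@cen)
    r=ok&((hsv[:,0]<6)|(hsv[:,0]>174))&(hsv[:,1]>150)&(hsv[:,2]>90)
    m=r.reshape(400,640).astype(np.uint8);N,l,s,c=cv2.connectedComponentsWithStats(m)
    for i in range(1,N):
        if s[i,4]>15:
            T=P[l.ravel()==i];print(" red",s[i],np.median(T,0),T.min(0),T.max(0))
E
python3 m3.py
```

```text
side 2720 1113 n [-0.50183182  0.0111686   0.86489311] tilt 30.12949795975516 yaw -1.2749446682065837 offs -0.22853228593233693
 red [325 131   9  10  59] [0.60481571 0.06553639 0.23925265] [0.6012978  0.0550541  0.22838143] [0.61246247 0.09595484 0.24557054]
 red [292 153   9   9  53] [0.54725192 0.19243565 0.12234908] [0.53907148 0.17044244 0.11638365] [0.55570415 0.22199474 0.12970344]
scene 3425 1270 n [-0.49668704  0.013208    0.86782921] tilt 29.79264873894735 yaw -1.5232614508430273 offs -0.22337628786547425
 red [314 203  14  16 101] [0.6121816  0.08236329 0.2430646 ] [0.59804824 0.05660756 0.21492422] [0.61511399 0.10164569 0.24994004]
 red [358 245  15  14  62] [0.54672866 0.20080829 0.1246603 ] [0.51482182 0.16548807 0.07826241] [0.55872488 0.21950457 0.13070079]
wrist 20507 12785 n [-0.49741507  0.01278754  0.86741843] tilt 29.83998411213986 yaw -1.4726350807373156 offs -0.22405900754059863
 red [ 206   49   40  114 3277] [0.61134829 0.080268   0.2455483 ] [0.54151632 0.0494035  0.06601257] [0.61578661 0.11155453 0.24847646]
```

>>> servo_tool(
  series=[
    [[-3,-2.5,0,0,1],[-3,-2.5,0,0,1],[-3,-2.5,0,0,1],[-1,-0.5,0,-0.12,1],[0,0,0,-0.12,1],[0,0,0,-0.12,1],[0,0,0,-0.12,1],[0,0,0,-0.12,1],[0,0,0,-0.12,1],[0,0,0,-0.12,1]],
  ],
)

```text
t: 0.98
tcp_pos: [0.5445, 0.0829, 0.3995]
ee_rot: [-2.85, -1.319, 0.006]
ft_force: [0.4, 0.1, -0.1]
finger_gap: 0.0851
```

>>> servo_tool(
  series=[
    [[0,0,0,-0.12,1],[0,0,0,-0.12,1],[0,0,0,-0.12,1],[0,0,0,-0.12,1],[0,0,0,-0.12,1],[0,0,0,-0.12,1],[0,0,0,0,1]],
  ],
)

```text
t: 1.57
tcp_pos: [0.5435, 0.0831, 0.397]
ee_rot: [-2.163, -2.27, 0.01]
ft_force: [-0.0, -0.5, 1.1]
finger_gap: 0.0855
```

```bash
python3 - <<'E'
from h import *
s=state();p,d=snapshot("wrist");cv2.imwrite("pics/wrist1.png",p);np.savez("wrist1.npz",p=p,d=d,tcp_pos=s["tcp_pos"],ee_rot=s["ee_rot"])
M=R.from_rotvec(s["ee_rot"]).as_matrix();print(s["t"],s["tcp_pos"],np.degrees(np.arctan2(M[1,0],M[0,0])),s["joint_pos"])
E
```

```text
1.5667 [0.54347623 0.08307426 0.39700627] 92.77717441203262 [-5.44553823e-02  1.96452467e-02  1.82095712e+00 -8.75043913e-04
  1.30933931e+00 -1.67349290e+00]
```

View pics/wrist1.png

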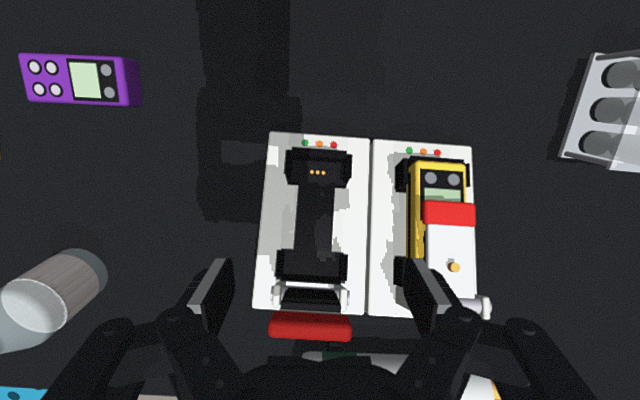

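The wrist view shows the empty bay's deck with corners near (270,132), (370,139) and (253,307). Its black end walls are at (318,167) and (311,265), and the red tab is at (310,327).

```bash
cat > m4.py <<'E'
from h import *
z=np.load("wrist1.npz");p,d=z["p"],z["d"];st=dict(tcp_pos=z["tcp_pos"],ee_rot=z["ee_rot"])
vv,uu=np.mgrid[0:400,0:640];px=np.c_[uu.ravel(),vv.ravel()]
P=withdepth("wrist",px,d,st)
psi=np.radians(-1.47);c,s=np.cos(np.pi/6),.5
hx=np.array([np.cos(psi),np.sin(psi),0]);X=hx*c+np.array([0,0,s]);Y=np.array([-np.sin(psi),np.cos(psi),0]);Z=np.cross(X,Y)
O=np.array([.573,.08,.085]);L=((P-O)@np.c_[X,Y,Z])*1000
hsv=cv2.cvtColor(p,cv2.COLOR_BGR2HSV).reshape(-1,3)
box=(px[:,0]>240)&(px[:,0]<372)&(px[:,1]>120)&(px[:,1]<318)
w=box&(hsv[:,2]>120)&(hsv[:,1]<50)&(np.abs(L[:,2]+14)<7)
print("deck z",np.median(L[w,2]),w.sum())
D=L[w]
print(cv2.minAreaRect(D[:,:2].astype(np.float32)),np.percentile(D[:,0],[0,.5,1,99,99.5,100]),np.percentile(D[:,1],[0,.5,1,99,99.5,100]))
# plane fit
q=P[w];cen=q.mean(0);nn=np.linalg.svd(q-cen,full_matrices=False)[2][2];nn*=np.sign(nn[2]);print(nn,np.degrees(np.arccos(nn[2])),np.degrees(np.arctan2(-nn[1],-nn[0])))
# side edges from deck : min/max y per x slice
for x in range(-95,100,10):
    k=np.abs(D[:,0]-x)<3
    if k.sum()>5: print(x,np.percentile(D[k,1],[1,99]).round(1),end=' ')
print()
# dark walls
b=box&(hsv[:,2]<70)&(L[:,2]>3)&(L[:,2]<26)&(np.abs(L[:,0])<75)&(np.abs(L[:,1])<45)
B=L[b];print("walls",np.percentile(B,[.5,2,98,99.5],axis=0).round(1))
for x in range(-70,75,6):
    k=np.abs(B[:,0]-x)<3
    if k.sum()>5: print(x,k.sum(),np.percentile(B[k,1],[1,99]).round(1),np.median(B[k,2]).round(1))
f=box&(hsv[:,2]<70)&(np.abs(L[:,2])<3);F=L[f&(np.abs(L[:,0])<30)];print("rib",len(F),np.percentile(F,[1,50,99],axis=0).round(1))
r=(px[:,1]<345)&(px[:,0]>250)&(px[:,0]<370)&((hsv[:,0]<6)|(hsv[:,0]>174))&(hsv[:,1]>150)&(P[:,2]>.2)
print("tab",np.percentile(P[r],[2,50,98],axis=0).round(4))
E
python3 m4.py
```

```text
deck z -14.070265304729482 9786
((0.14928436279296875, 3.4838027954101562), (189.05169677734375, 121.05413818359375), 0.015138622373342514) [-94.3671024  -93.1114997  -92.35599017  92.46365268  93.36184129
  94.66363255] [-57.05928019 -56.38110961 -56.09660195  61.60975656  62.32987805
  64.03575724]
[-0.49808158  0.01371387  0.86702172] 29.885632586511342 -1.5771480604529684
-95 [-54.3  54.4] -85 [-55.7  56. ] -75 [-56.2  55.2] -65 [-56.3  55.4] -55 [-56.5  55.8] -45 [-56.4  56.3] -35 [-56.3  55.3] -25 [-55.5  57. ] -15 [-55.8  60.1] -5 [-55.6  60.7] 5 [-55.6  60.8] 15 [-55.5  60.8] 25 [-55.5  61.3] 35 [-55.8  61.8] 45 [-56.   62.2] 55 [-56.1  62.4] 65 [-55.8  62.7] 75 [-56.5  62.9] 85 [-56.4  63.4] 95 [-55.5  63.4] 
walls [[-63.1 -32.    3.3]
 [-62.5 -31.5   4.1]
 [ 62.4  31.1  24.1]
 [ 62.8  31.7  24.5]]
-64 174 [-28.2  25.9] 22.2
-58 488 [-31.1  30.6] 16.7
-52 83 [-31.6  31.6] 20.1
-46 81 [-32.2  31. ] 20.3
-40 106 [-31.6  31.3] 18.6
-34 15 [-32.   31.1] 19.2
38 80 [-31.9  31.8] 20.0
44 94 [-31.6  31.3] 19.5
50 104 [-32.   31.6] 19.7
56 256 [-31.6  31.9] 17.7
62 308 [-30.5  30. ] 21.8
rib 2130 [[-29.4 -18.1  -1.6]
 [  0.8  -0.2   0. ]
 [ 29.4  17.8   1.6]]
tab [[0.5735 0.0586 0.2211]
 [0.5769 0.0797 0.2368]
 [0.5818 0.1011 0.2398]]
```

>>> servo_tool(
  series=[
    [[-0.3,0,-0.1,0.075,0],[0,0,-0.05,0,0],[0,0,-0.05,0,0],[0,0,-0.05,0,0],[0,0,-0.05,0,0],[0,0,-0.05,0,0],[0,0,-0.05,0,0],[0,0,-0.05,0,0]],
  ],
)

```text
t: 2.28
tcp_pos: [0.5433, 0.0804, 0.4009]
ee_rot: [-2.26, -2.172, 0.012]
ft_force: [0.7, -0.3, 0.1]
finger_gap: -0.0003
```

```bash
cat >> h.py <<'E'
def pr():
    s=state();M=R.from_rotvec(s["ee_rot"]).as_matrix();print("t",s["t"],"tcp",s["tcp_pos"].round(4),"yaw",np.degrees(np.arctan2(M[1,0],M[0,0])).round(2),"tilt",M[:,2].round(4),"F",s["ft_force"].round(2),"gap",round(s["finger_gap"],4));return s
E
python3 - <<'E'
from h import *
s=pr();p,d=snapshot("wrist");cv2.imwrite("pics/wrist2.png",p)
z=np.load("side0.npz");pp,d=z["p"],z["d"]
hsv=cv2.cvtColor(pp,cv2.COLOR_BGR2HSV);m=cv2.inRange(hsv,(135,100,60),(165,255,255))
n,l,st,c=cv2.connectedComponentsWithStats(m)
for i in range(1,n):
    if st[i,4]>100:
        px=np.argwhere(l==i)[:,::-1];P=withdepth("side",px,d);P=P[P[:,2]<.05];print(c[i].round(),[a.round(3).tolist() for a in cv2.boxPoints(cv2.minAreaRect(P[:,:2].astype(np.float32)))])
E
```

```text
t 2.2833 tcp [0.5433 0.0804 0.4009] yaw 87.72 tilt [-1.020e-02 -1.000e-04 -9.999e-01] F [ 0.67 -0.35  0.13] gap -0.0003
[317. 270.] [[0.42399999499320984, -0.23800000548362732], [0.49000000953674316, -0.23999999463558197], [0.49399998784065247, -0.08699999749660492], [0.42800000309944153, -0.08500000089406967]]
[282. 319.] [[0.25699999928474426, -0.3050000071525574], [0.37400001287460327, -0.32899999618530273], [0.38999998569488525, -0.24799999594688416], [0.27300000190734863, -0.22499999403953552]]
[358. 364.] [[0.35600000619888306, -0.45899999141693115], [0.38999998569488525, -0.5109999775886536], [0.5040000081062317, -0.4359999895095825], [0.4699999988079071, -0.3840000033378601]]
[442. 359.] [[0.5130000114440918, -0.5230000019073486], [0.6340000033378601, -0.5690000057220459], [0.6600000262260437, -0.5], [0.5400000214576721, -0.453000009059906]]
```

View pics/wrist2.png

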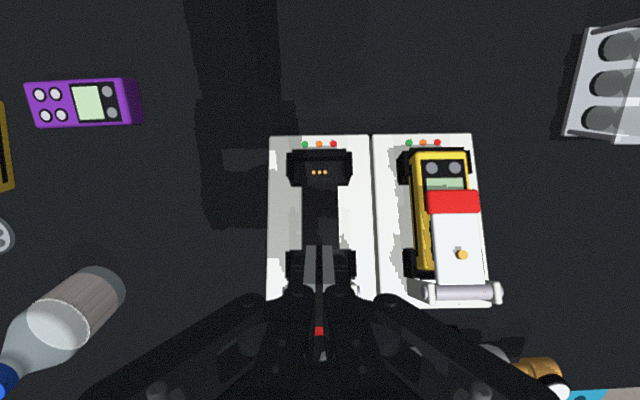

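The fingers are shut in front of the lever. My first sweep had nudged the lever partly over, so I push it back upright.

>>> servo_tool(
  series=[
    [[0,1,-0.05,0,0],[0,1,-0.05,0,0],[0,1,-0.05,0,0],[0,0.8,-0.05,0,0],[0,0.7,-0.05,0,0],[0,0.5,-0.05,0,0],[0,0.4,-0.05,0,0],[0,0,-0.05,0,0]],
  ],
)

```text
t: 3.0
tcp_pos: [0.6034, 0.0781, 0.4044]
ee_rot: [-2.259, -2.171, 0.013]
ft_force: [-0.5, 0.7, 0.2]
finger_gap: -0.0
```

```bash
python3 - <<'E'
from h import *
s=pr();p,d=snapshot("side");cv2.imwrite("pics/side1.png",cv2.resize(p[110:230,230:390],None,fx=5,fy=5,interpolation=cv2.INTER_CUBIC))
E
```

```text
t 3.0 tcp [0.6034 0.0781 0.4044] yaw 87.73 tilt [-1.240e-02  5.000e-04 -9.999e-01] F [-0.53  0.66  0.24] gap -0.0
```

View pics/side1.png

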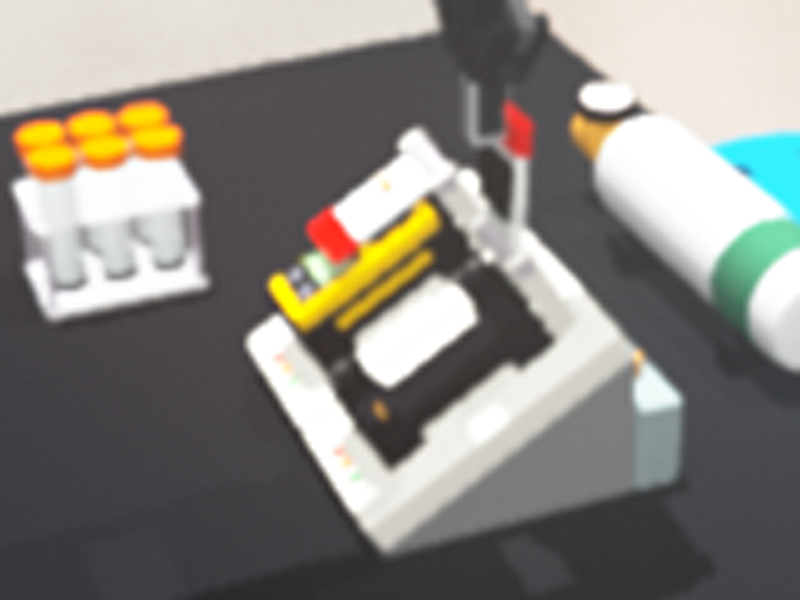

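>>> servo_tool(
  series=[
    [[0,-3,-0.2,0,0],[0,-3.5,-0.2,0,1],[0,-3.5,-0.2,0,1],[-3.5,0,0,0,1],[-4,0,0,0,1],[-4,0,0,0,1],[-4,0,0,0,1],[-4,0,0,0,1],[-4,0,0,0,1],[-4,0,0,0,1]],
  ],
)

```text
t: 3.88
tcp_pos: [0.4866, -0.1953, 0.4106]
ee_rot: [-2.246, -2.192, 0.009]
ft_force: [-0.0, 0.0, -0.2]
finger_gap: 0.0854
```

>>> servo_tool(
  series=[
    [[-4,0,0,0,1],[-4,0,0,0.06,1],[-4,0,0,0.06,1],[0,0,0,0.06,1],[0,0,0,0,1]],
  ],
)

```text
t: 4.3
tcp_pos: [0.4773, -0.3276, 0.412]
ee_rot: [2.45, 1.959, -0.011]
ft_force: [-0.1, -0.3, -0.4]
finger_gap: 0.0855
```

```bash
python3 - <<'E'
from h import *
s=pr();p,d=snapshot("wrist");cv2.imwrite("pics/wrist3.png",p);np.savez("wrist3.npz",p=p,d=d,tcp_pos=s["tcp_pos"],ee_rot=s["ee_rot"])
E
```

```text
t 4.3 tcp [ 0.4773 -0.3276  0.412 ] yaw 77.29 tilt [-0.0027 -0.0078 -1.    ] F [-0.07 -0.26 -0.36] gap 0.0855
```

View pics/wrist3.png

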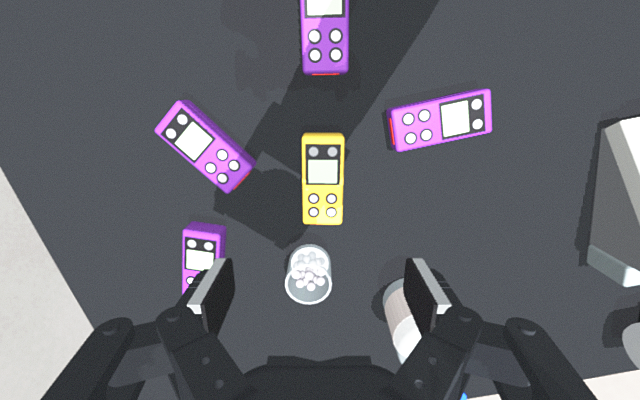

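The wrist view shows the yellow monitor at (323,180), display towards the robot, inlets at (323,205), and the jar beyond at (309,273).

```bash
python3 - <<'E'
from h import *
z=np.load("wrist3.npz");p,d=z["p"],z["d"];st=dict(tcp_pos=z["tcp_pos"],ee_rot=z["ee_rot"])
hsv=cv2.cvtColor(p,cv2.COLOR_BGR2HSV);m=cv2.inRange(hsv,(20,120,60),(35,255,255));m[:, :290]=0;m[:,360:]=0;m[:120]=0;m[240:]=0
px=cv2.convexHull(np.argwhere(m)[:,::-1].astype(np.int32)).reshape(-1,2)
mm=np.zeros_like(m);cv2.fillPoly(mm,[px],1)
q=np.argwhere(mm)[:,::-1];P=withdepth("wrist",q,d,st);k=P[:,2]>.024
r=cv2.minAreaRect((P[k,:2]*1000).astype(np.float32));print(r,np.median(P[k,2]))
I=onplane("wrist",[(313.5,198),(331.5,198),(313.5,212),(331.5,211.5)],.032,st);print(I.mean(0))
x0,x1=px[:,0].min(),px[:,0].max();y0,y1=px[:,1].min(),px[:,1].max();print(x0,x1,y0,y1)
print(onplane("wrist",[(x0,224),(x1,224),(x0,140),(x1,140)],.030,st))
E
```

```text
((470.834228515625, -324.8405456542969), (49.98508834838867, 155.58224487304688), 77.07412719726562) 0.03196118305936807
[ 0.52163106 -0.33625396  0.032     ]
301 344 133 224
[[ 0.54176089 -0.36879169  0.03      ]
 [ 0.55360066 -0.31525826  0.03      ]
 [ 0.43845244 -0.34340471  0.03      ]
 [ 0.44935998 -0.29472258  0.03      ]]
```

>>> servo_tool(
  series=[
    [[0.2,0.15,3.5,0,1],[0.05,0,3.5,0,1],[0,0,3.5,0,1],[0,0,3.5,0,1],[0,0,3.5,0,1],[0,0,2.5,0,1],[0,0,1,0,1],[0,0,0,0,1]],
  ],
)

```text
t: 5.02
tcp_pos: [0.4828, -0.3208, 0.2003]
ee_rot: [2.413, 1.982, -0.009]
ft_force: [-0.1, 0.5, -0.8]
finger_gap: 0.0855
```

```bash
python3 - <<'E'
from h import *
s=pr()
E
```

```text
t 5.0167 tcp [ 0.4828 -0.3208  0.2003] yaw 78.79 tilt [ 0.0075 -0.0183 -0.9998] F [-0.1   0.48 -0.84] gap 0.0855
```

>>> servo_tool(
  series=[
    [[-0.2,-0.22,0.3,0.016,1],[-0.2,-0.22,0.3,0.016,1],[0,0,0.4,0,1],[0,0,0.4,0,1],[0,0,0,0,1]],
  ],
)

```text
t: 5.43
tcp_pos: [0.4797, -0.3247, 0.1918]
ee_rot: [2.435, 1.938, -0.007]
ft_force: [0.3, 1.0, 0.2]
finger_gap: 0.0852
```

```bash
python3 - <<'E'
from h import *
s=pr();p,d=snapshot("wrist");cv2.imwrite("pics/wrist4.png",p)
M=R.from_rotvec(s["ee_rot"]).as_matrix();g=s["tcp_pos"]+.155*M[:,2];print(g, M.T@(np.array([.4789,-.3266,g[2]])-g)*100)
E
```

```text
t 5.4333 tcp [ 0.4797 -0.3247  0.1918] yaw 77.0 tilt [ 0.0149 -0.0258 -0.9996] F [0.25 1.   0.24] gap 0.0852
[ 0.48205651 -0.32867158  0.03686612] [ 0.13078778 -0.35403805 -0.01005715]
```

View pics/wrist4.png

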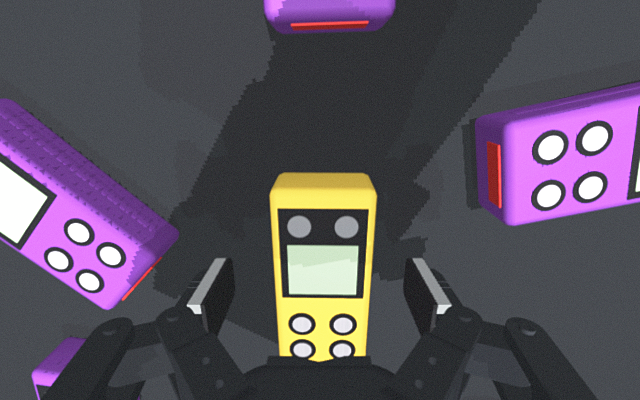

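>>> servo_tool(
  series=[
    [[0.05,-0.2,0.5,0,1],[0,-0.15,0.5,0,1],[0,-0.05,0.5,0,1],[0,-0.05,0.2,0,1]],
  ],
)

```text
t: 5.82
tcp_pos: [0.4764, -0.3247, 0.176]
ee_rot: [2.431, 1.934, -0.006]
ft_force: [0.7, -0.1, -0.6]
finger_gap: 0.0852
```

```bash
cat >>h.py <<'E'
def gd(x,y):
    s=pr();M=R.from_rotvec(s["ee_rot"]).as_matrix();g=s["tcp_pos"]+.155*M[:,2];print("grasp",g.round(4),"need cm", (M.T@(np.array([x,y,g[2]])-g)*100).round(2));return s
E
python3 -c "
from h import *
gd(.4789,-.3266)"
```

```text
t 5.8167 tcp [ 0.4764 -0.3247  0.176 ] yaw 76.99 tilt [ 0.0188 -0.0297 -0.9994] F [ 0.67 -0.1  -0.6 ] gap 0.0852
grasp [ 0.4793 -0.3293  0.0211] need cm [ 0.25 -0.1  -0.01]
```

>>> servo_tool(
  series=[
    [[0.25,-0.05,0,0,0.6],[0,0,0,0,0.4],[0,0,0,0,0.2],[0,0,0,0,0.2],[0,0,0,0,0.2],[0,0,0,0,0.2]],
  ],
  squeeze=50,
)

```text
t: 6.32
tcp_pos: [0.4762, -0.3217, 0.1748]
ee_rot: [2.432, 1.935, -0.006]
ft_force: [-0.1, -0.3, -1.9]
finger_gap: 0.0493
```

```bash
python3 -c "
from h import *
gd(.4789,-.3266)
p,d=snapshot('side');cv2.imwrite('pics/side2.png',cv2.resize(p[220:370,260:460],None,fx=4,fy=4,interpolation=cv2.INTER_CUBIC))"
```

```text
t 6.3167 tcp [ 0.4762 -0.3217  0.1748] yaw 76.99 tilt [ 0.0175 -0.0285 -0.9994] F [-0.14 -0.28 -1.85] gap 0.0493
grasp [ 0.4789 -0.3261  0.0199] need cm [-0.05  0.01  0.  ]
```

View pics/side2.png

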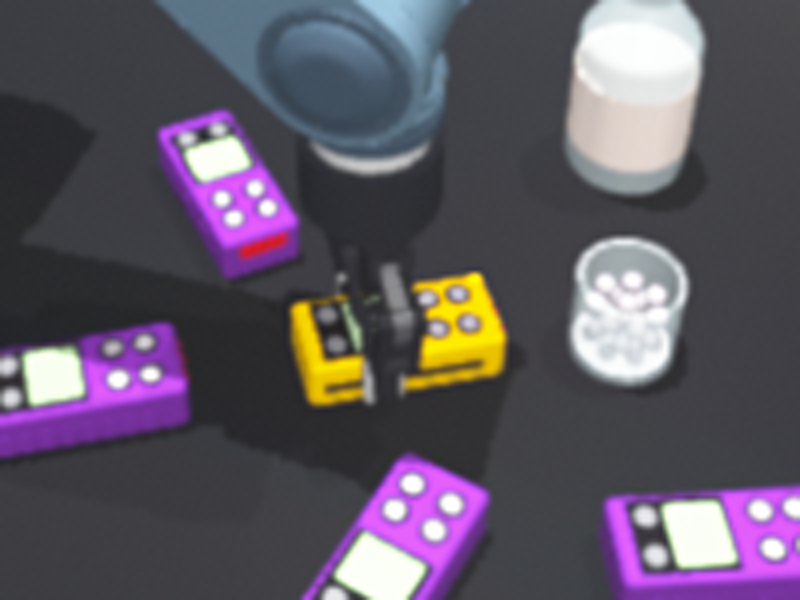

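The gap is 49.3 mm, so it is gripped across the sides as planned. Lifting now.

>>> servo_tool(
  series=[
    [[0,0,-1,0,0.2],[0,0,-2.5,0,0.2],[0,0,-3,0,0.2],[0,0,-3,0,0.2],[0,0,-3,0,0.2],[0,0,-3,0,0.2],[0,0,-3,0,0.2],[0,0,-2,0,0.2],[0,0,0,0,0.2]],
  ],
)

```text
t: 7.12
tcp_pos: [0.4705, -0.3134, 0.3882]
ee_rot: [2.442, 1.943, -0.008]
ft_force: [-0.4, 0.1, -1.9]
finger_gap: 0.0494
```

```bash
python3 -c "
from h import *
pr();p,d=snapshot('wrist');cv2.imwrite('pics/w5.png',p)
p,d=snapshot('side');cv2.imwrite('pics/side3.png',p)"
```

```text
t 7.1167 tcp [ 0.4705 -0.3134  0.3882] yaw 77.02 tilt [ 0.009  -0.0194 -0.9998] F [-0.36  0.06 -1.86] gap 0.0494
```

View pics/side3.png

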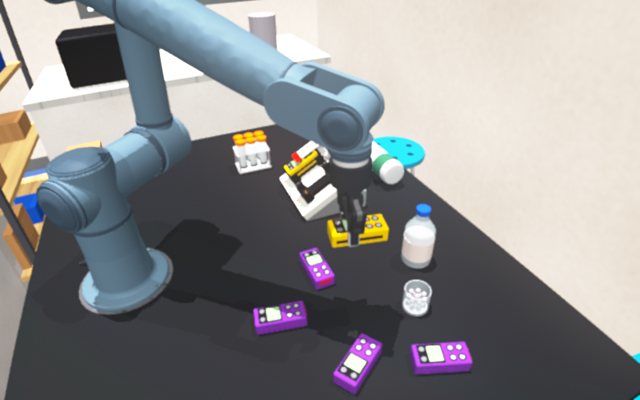

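View pics/w5.png

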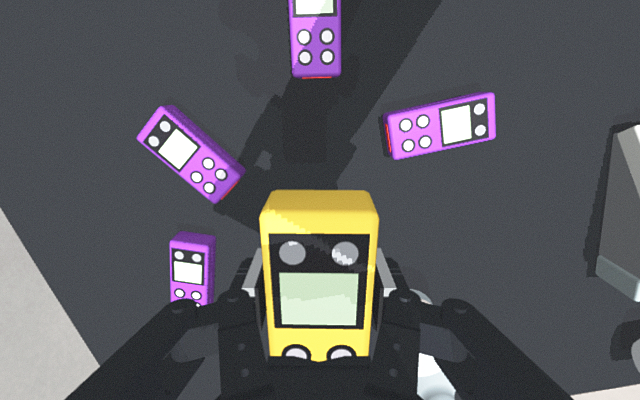

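>>> servo_tool(
  series=[
    [[2,0,0,-0.07,0.2],[3,0,0,-0.07,0.2],[3.5,0,0,-0.06,0.2],[3.5,0.5,0,0,0.2],[3.5,0.5,0,0,0.2],[3.5,0.5,0,0,0.2],[3.5,0,0,0,0.2],[3.5,0,0,0,0.2],[3.5,0,0,0,0.2],[3,0,0,0,0.2]],
  ],
)

```text
t: 8.05
tcp_pos: [0.4955, 0.0214, 0.3534]
ee_rot: [-2.233, -2.168, 0.036]
ft_force: [0.2, 0.0, -2.0]
finger_gap: 0.0497
```

```bash
python3 -c "
from h import *
gd(.51,.0805)"
```

```text
t 8.05 tcp [0.4955 0.0214 0.3534] yaw 88.3 tilt [-0.0366  0.0043 -0.9993] F [ 0.18  0.04 -1.99] gap 0.0497
grasp [0.4898 0.0221 0.1985] need cm [ 5.9   1.84 -0.05]
```

>>> servo_tool(
  series=[
    [[1.5,0.2,-0.3,0,0.2],[1.5,0.3,-0.3,0,0.2],[1.5,0.3,-0.3,0,0.2],[1,0.3,-0.2,0,0.2],[0.5,0.3,-0.1,0,0.2],[0,0,0,0,0.2]],
  ],
)

```text
t: 8.55
tcp_pos: [0.5061, 0.0905, 0.3487]
ee_rot: [-2.207, -2.161, 0.065]
ft_force: [-0.1, -0.3, -1.7]
finger_gap: 0.0495
```

```bash
python3 -c "
from h import *
gd(.52,.0805)
p,d=snapshot('side');cv2.imwrite('pics/side4.png',cv2.resize(p[80:240,240:400],None,fx=3.75,fy=3.75,interpolation=cv2.INTER_CUBIC));s=state();p,d=snapshot('wrist');cv2.imwrite('pics/w6.png',p);np.savez('w6.npz',p=p,d=d,tcp_pos=s['tcp_pos'],ee_rot=s['ee_rot'])
"
```

```text
t 8.55 tcp [0.5061 0.0905 0.3487] yaw 88.8 tilt [-0.0665  0.008  -0.9978] F [-0.1  -0.27 -1.65] gap 0.0495
grasp [0.4958 0.0918 0.194 ] need cm [-1.07  2.44 -0.17]
```

View pics/side4.png

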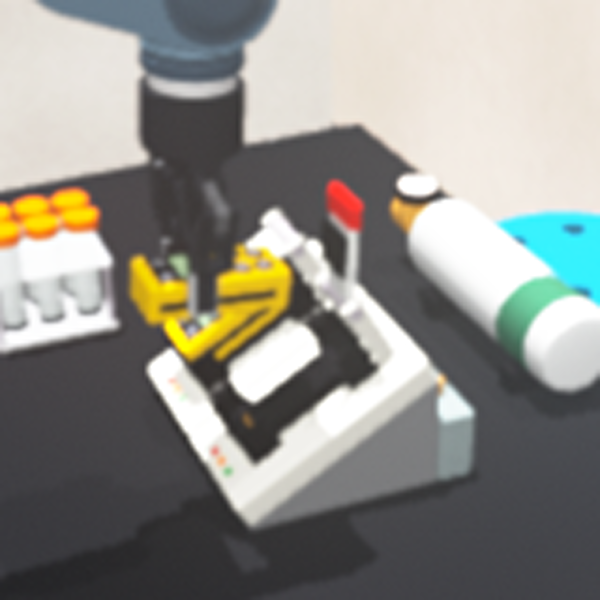

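View pics/w6.png

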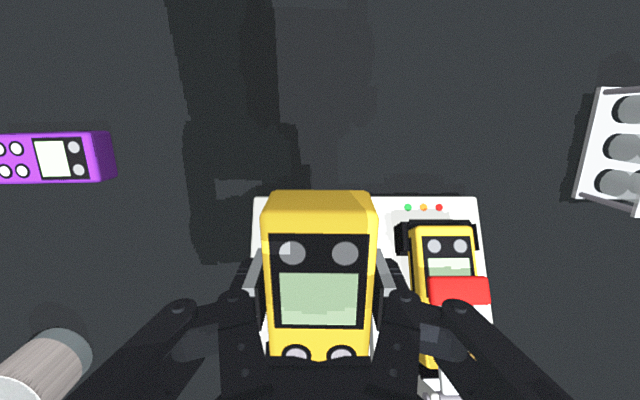

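>>> servo_tool(
  series=[
    [[0,0,0,0,0.2],[0,0,0,0,0.2],[0,0,0,0,0.2],[0,0,0,0,0.2]],
  ],
)

```text
t: 8.98
tcp_pos: [0.5058, 0.0872, 0.3481]
ee_rot: [-2.212, -2.156, 0.067]
ft_force: [-0.4, -1.2, -3.0]
finger_gap: 0.0493
```

```bash
python3 -c "
from h import *
s=gd(.52,.0805);print(s['qvel'],s['joint_pos'])
"
```

```text
t 8.9833 tcp [0.5058 0.0872 0.3481] yaw 88.51 tilt [-0.0676  0.0073 -0.9977] F [-0.41 -1.17 -2.97] gap 0.0493
grasp [0.4953 0.0883 0.1935] need cm [-0.71  2.48 -0.17]
[-0.01004284 -0.00405975  0.00272114 -0.00115719  0.00144163 -0.00206852] [-0.05116378 -0.004053    1.93923534  0.00401381  1.27434314 -1.5975227 ]
```

>>> servo_tool(
  series=[
    [[-0.5,0,-1,0,0.2],[-0.3,0,-1,0,0.2],[-0.2,0,-1,0,0.2],[0,0,-1,0,0.2]],
  ],
)

```text
t: 9.32
tcp_pos: [0.5078, 0.075, 0.3898]
ee_rot: [-2.211, -2.152, 0.071]
ft_force: [0.3, -0.1, -2.0]
finger_gap: 0.0492
```

```bash
python3 -c "
from h import *
s=gd(.52,.0805);print(s['qvel'],s['joint_pos'])
"
```

```text
t 9.3167 tcp [0.5078 0.075  0.3898] yaw 88.44 tilt [-0.071   0.0073 -0.9974] F [ 0.25 -0.11 -1.96] gap 0.0492
grasp [0.4968 0.0761 0.2352] need cm [ 0.5   2.3  -0.16]
[-0.00476924 -0.12510508 -0.14481677  0.00256623  0.25678793  0.00055058] [-0.07487726 -0.05035941  1.90406389  0.00198209  1.35931873 -1.61918204]
```

>>> servo_tool(
  series=[
    [[0.3,-1,-1,0,0.2],[0.2,-1,-1,0,0.2],[0,-1,-1,0,0.2],[0,-1,-1,0,0.2],[0,-1,-1,0,0.2],[0,-1,-1,0,0.2],[0,0,0,0,0.2],[0,0,0,0,0.2]],
  ],
)

```text
t: 9.98
tcp_pos: [0.4508, 0.0804, 0.471]
ee_rot: [-2.224, -2.161, 0.05]
ft_force: [0.2, 0.8, -2.1]
finger_gap: 0.0495
```

```bash
python3 -c "
from h import *
s=gd(.51,.0805)
"
```

```text
t 9.9833 tcp [0.4508 0.0804 0.471 ] yaw 88.35 tilt [-0.0513  0.0064 -0.9987] F [ 0.22  0.81 -2.06] gap 0.0495
grasp [0.4428 0.0814 0.3162] need cm [ 0.11  6.71 -0.35]
```

>>> servo_tool(
  series=[
    [[0,2.5,2.5,0,0.2],[0,2.5,2.5,0,0.2],[0,0,0,0,0.2],[0,0,0,0,0.2]],
  ],
)

```text
t: 10.32
tcp_pos: [0.5014, 0.0791, 0.4196]
ee_rot: [-2.228, -2.165, 0.042]
ft_force: [0.0, 0.1, -1.1]
finger_gap: 0.0494
```

```bash
python3 -c "
from h import *
s=gd(.51,.0805)
"
```

```text
t 10.3167 tcp [0.5014 0.0791 0.4196] yaw 88.34 tilt [-0.0435  0.0059 -0.999 ] F [ 0.    0.07 -1.05] gap 0.0494
grasp [0.4946 0.08   0.2647] need cm [ 0.09  1.53 -0.07]
```

>>> servo_tool(
  series=[
    [[0,-1,-1,0,0.2],[0,-1,-1,0,0.2],[0,-1,-1,0,0.2],[0,-1,-1,0,0.2],[0,-1,-1,0,0.2],[0,0,0,0,0.2],[0,2.5,2.5,0,0.2],[0,2.5,2.5,0,0.2],[0,0,0,0,0.2],[0,0,0,0,0.2]],
  ],
)

```text
t: 11.15
tcp_pos: [0.5013, 0.0789, 0.4237]
ee_rot: [-2.232, -2.168, 0.035]
ft_force: [0.2, -0.9, -1.6]
finger_gap: 0.049
```

```bash
python3 -c "
from h import *
s=gd(.51,.0805)
"
```

```text
t 11.15 tcp [0.5013 0.0789 0.4237] yaw 88.32 tilt [-0.0366  0.0056 -0.9993] F [ 0.2  -0.85 -1.55] gap 0.049
grasp [0.4956 0.0798 0.2688] need cm [ 0.11  1.44 -0.05]
```

>>> servo_tool(
  series=[
    [[0.1,0.4,2,0,0.2],[0,0.5,2,0,0.2],[0,0.5,2,0,0.2],[0,0.5,2,0,0.2],[0,0.4,2,0,0.2],[0,0.2,0.8,0,0.2],[0,0,0,0,0.2],[0,0,0,0,0.2]],
  ],
)

```text
t: 11.82
tcp_pos: [0.5239, 0.08, 0.3176]
ee_rot: [-2.238, -2.174, 0.023]
ft_force: [0.2, -0.4, -1.9]
finger_gap: 0.0491
```

```bash
python3 -c "
from h import *
gd(.5226,.0805)
p,d=snapshot('side');cv2.imwrite('pics/side5.png',cv2.resize(p[80:240,240:400],None,fx=3.75,fy=3.75,interpolation=cv2.INTER_CUBIC));p,d=snapshot('wrist');cv2.imwrite('pics/w7.png',p)
p,d=snapshot('scene');cv2.imwrite('pics/sc7.png',cv2.resize(p[150:310,260:420],None,fx=3.75,fy=3.75,interpolation=cv2.INTER_CUBIC))
"
```

```text
t 11.8167 tcp [0.5239 0.08   0.3176] yaw 88.34 tilt [-0.0254  0.0049 -0.9997] F [ 0.17 -0.43 -1.88] gap 0.0491
grasp [0.5199 0.0807 0.1626] need cm [-0.01  0.27 -0.01]
```

View pics/side5.png

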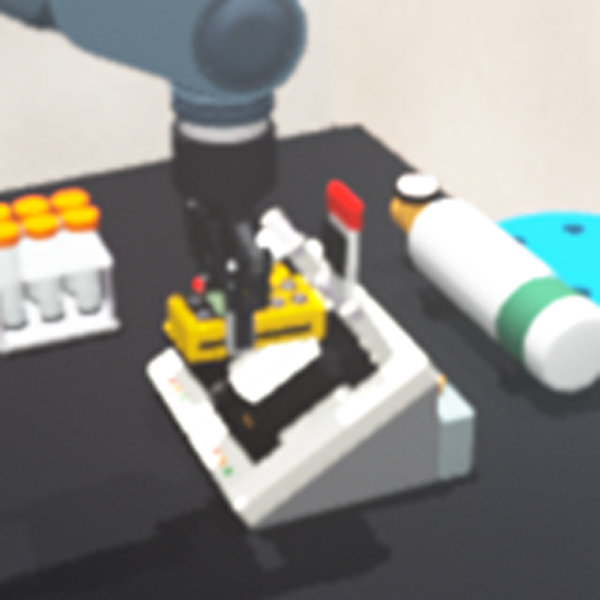

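View pics/sc7.png

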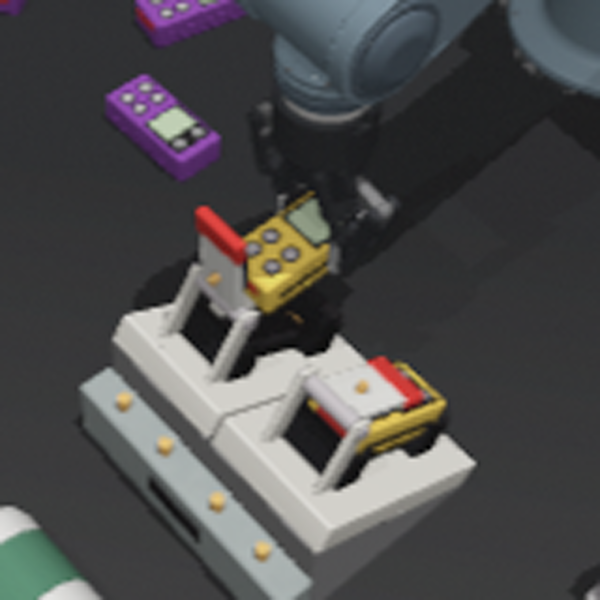

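View pics/w7.png

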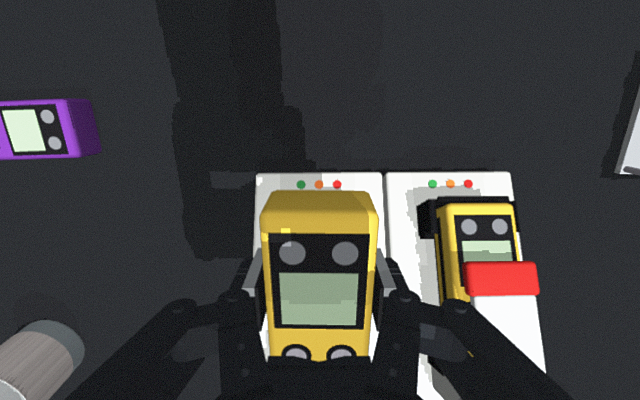

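>>> servo_tool(
  series=[
    [[0,0.3,0.6,0,0.2],[0,0.3,0.6,0,0.2],[0,0.3,0.6,0,0.2],[0,0.3,0.6,0,0.2],[0,0.3,0.6,0,0.2],[0,0.2,0.4,0,0.2],[0,0,0,0,0.2]],
  ],
  squeeze=30,
)

```text
t: 12.55
tcp_pos: [0.5433, 0.0795, 0.2844]
ee_rot: [-2.243, -2.179, 0.013]
ft_force: [-2.1, 0.3, 2.3]
finger_gap: 0.0496
```

```bash
python3 -c "
from h import *
gd(.536,.0805)
p,d=snapshot('side');cv2.imwrite('pics/side6.png',cv2.resize(p[80:240,240:400],None,fx=3.75,fy=3.75,interpolation=cv2.INTER_CUBIC))
"
```

```text
t 12.55 tcp [0.5433 0.0795 0.2844] yaw 88.35 tilt [-0.016   0.0043 -0.9999] F [-2.13  0.32  2.3 ] gap 0.0496
grasp [0.5408 0.0802 0.1295] need cm [ 0.02 -0.48  0.01]
```

View pics/side6.png

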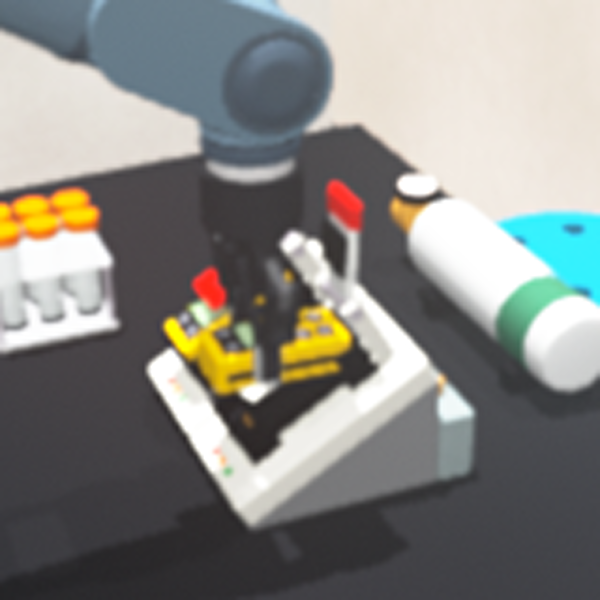

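>>> servo_tool(
  series=[
    [[0,0.1,0.4,0,0.2],[0,0.15,0.4,0,0.2],[0,0.15,0.4,0,0.2],[0,0.15,0.4,0,0.2],[0,0.1,0.3,0,0.2]],
  ],
)

```text
t: 13.02
tcp_pos: [0.5456, 0.0803, 0.2673]
ee_rot: [-2.229, -2.169, 0.041]
ft_force: [-8.0, -0.2, 6.6]
finger_gap: 0.0494
```

```bash
python3 -c "
from h import *
gd(.5534,.0807)
p,d=snapshot('side');cv2.imwrite('pics/side7.png',cv2.resize(p[80:240,240:400],None,fx=3.75,fy=3.75,interpolation=cv2.INTER_CUBIC))
"
```

```text
t 13.0167 tcp [0.5456 0.0803 0.2673] yaw 88.43 tilt [-0.0408  0.0039 -0.9992] F [-8.03 -0.23  6.64] gap 0.0494
grasp [0.5392 0.0809 0.1124] need cm [ 0.02  1.41 -0.06]
```

View pics/side7.png

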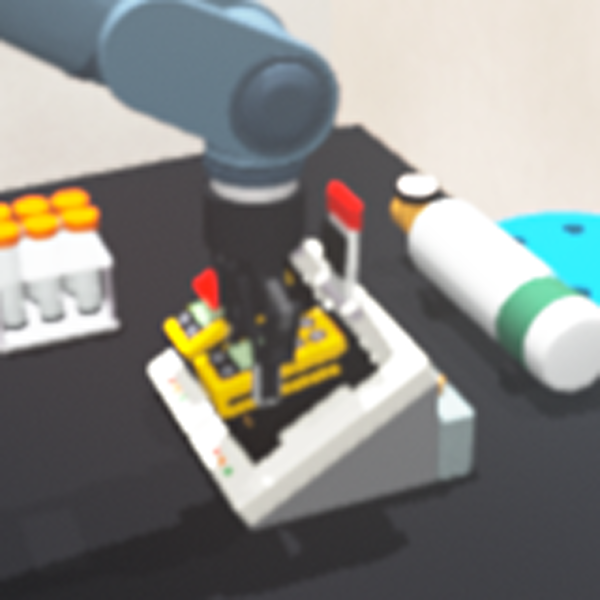

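>>> servo_tool(
  series=[
    [[0,0.4,0.3,0,0.2],[0,0.4,0.35,0,0.2],[0,0.4,0.35,0,0.2],[0,0.3,0.35,0,0.2],[0,0.2,0.3,0,0.2]],
  ],
)

```text
t: 13.48
tcp_pos: [0.558, 0.081, 0.2562]
ee_rot: [-2.21, -2.157, 0.076]
ft_force: [-14.4, -0.8, 19.7]
finger_gap: 0.0491
```

```bash
python3 -c "
from h import *
gd(.5534,.0807)
p,d=snapshot('side');cv2.imwrite('pics/side8.png',cv2.resize(p[80:240,240:400],None,fx=3.75,fy=3.75,interpolation=cv2.INTER_CUBIC))
"
```

```text
t 13.4833 tcp [0.558  0.081  0.2562] yaw 88.61 tilt [-0.0714  0.003  -0.9974] F [-14.43  -0.85  19.65] gap 0.0491
grasp [0.5469 0.0815 0.1016] need cm [-0.07  0.65 -0.05]
```

View pics/side8.png

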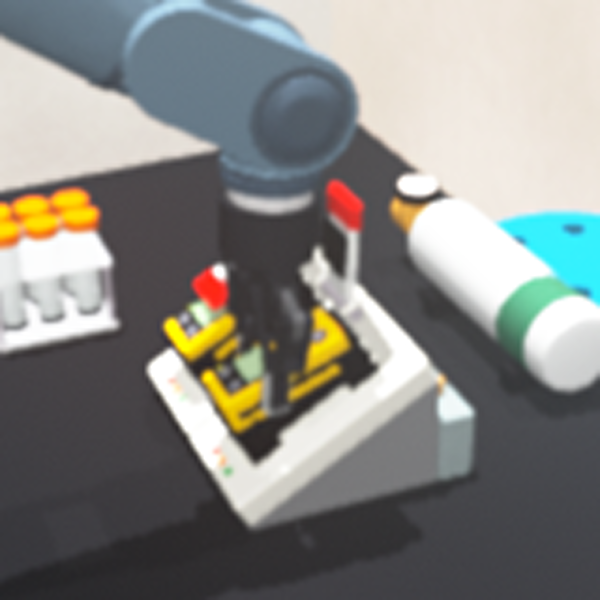

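>>> servo_tool(
  series=[
    [[0,0.3,-0.2,0,0.2],[0,0.3,-0.15,0,0.2],[0,0.2,-0.1,0,0.2]],
  ],
)

```text
t: 13.78
tcp_pos: [0.5629, 0.0813, 0.2587]
ee_rot: [-2.201, -2.15, 0.095]
ft_force: [-7.2, -1.3, 2.4]
finger_gap: 0.0491
```

```bash
python3 -c "
from h import *
gd(.5534,.0807)
p,d=snapshot('side');cv2.imwrite('pics/side9.png',cv2.resize(p[110:210,270:370],None,fx=6,fy=6,interpolation=cv2.INTER_CUBIC))
"
```

```text
t 13.7833 tcp [0.5629 0.0813 0.2587] yaw 88.67 tilt [-0.0881  0.0024 -0.9961] F [-7.25 -1.34  2.44] gap 0.0491
grasp [0.5492 0.0817 0.1043] need cm [-0.09  0.42 -0.04]
```

View pics/side9.png

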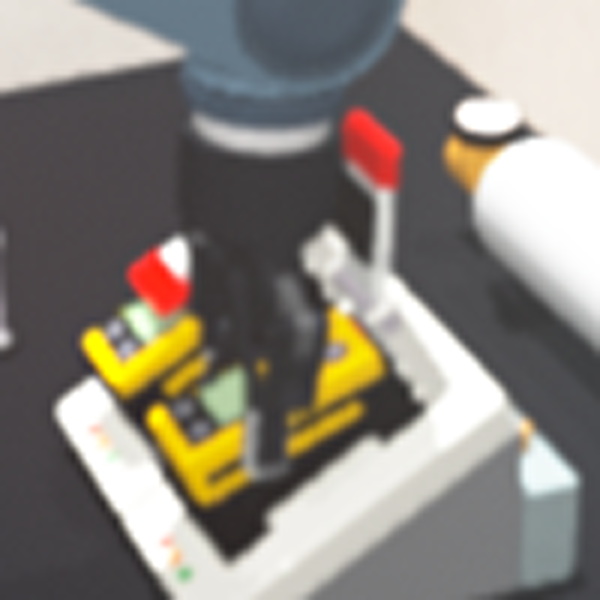

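>>> servo_tool(
  series=[
    [[0,0.2,0.3,0,0.2],[0,0.2,0.35,0,0.2],[0,0.2,0.35,0,0.2]],
  ],
)

```text
t: 14.08
tcp_pos: [0.5661, 0.0814, 0.2494]
ee_rot: [-2.195, -2.146, 0.107]
ft_force: [-7.5, -0.5, 5.1]
finger_gap: 0.0492
```

```bash
cat >>h.py <<'E'
psi=np.radians(-1.5);_h=np.array([np.cos(psi),np.sin(psi),0]);PX=_h*np.cos(np.pi/6)+np.array([0,0,.5]);PY=np.array([-np.sin(psi),np.cos(psi),0]);PZ=np.cross(PX,PY);PO=np.array([.573,.08,.085])
def gp():
    s=pr();M=R.from_rotvec(s["ee_rot"]).as_matrix();G=s["tcp_pos"]+.1588*M[:,2]
    L=np.c_[PX,PY,PZ].T@(G-PO)*1000
    print("G pocket mm",L.round(1)," F pocket",(np.c_[PX,PY,PZ].T@s["ft_force"]).round(1));return s
E
python3 -c "
from h import *
gp()
p,d=snapshot('side');cv2.imwrite('pics/side10.png',cv2.resize(p[110:210,270:370],None,fx=6,fy=6,interpolation=cv2.INTER_CUBIC))
"
```

```text
t 14.0833 tcp [0.5661 0.0814 0.2494] yaw 88.71 tilt [-0.0987  0.0016 -0.9951] F [-7.52 -0.5   5.1 ] gap 0.0492
G pocket mm [-16.4   1.1  16.8]  F pocket [-3.9 -0.7  8.2]
```

View pics/side10.png

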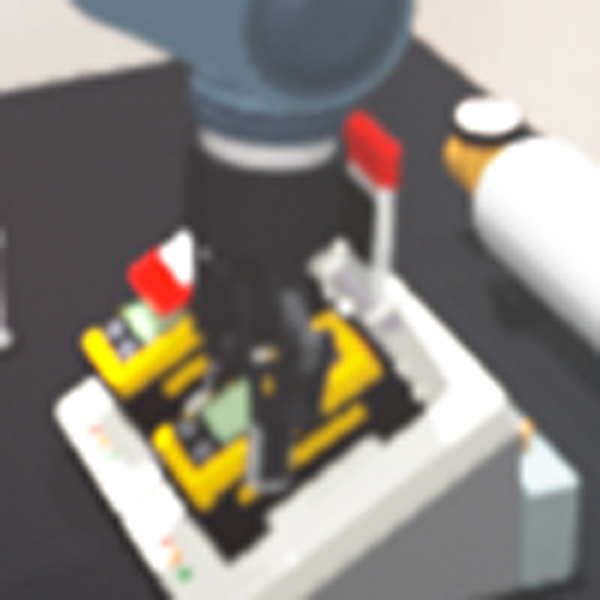

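>>> servo_tool(
  series=[
    [[0,0.1,0.2,0,0.2],[0,0.1,0.15,0,0.2],[0,0,0,0,0.6],[0,0,0,0,0.7],[0,0,0,0,0.8],[0,0,0,0,0.8]],
  ],
)

```text
t: 14.63
tcp_pos: [0.5682, 0.0815, 0.2484]
ee_rot: [-2.195, -2.146, 0.107]
ft_force: [0.1, 0.6, -0.0]
finger_gap: 0.0682
```

```bash
python3 -c "
from h import *
gp()
p,d=snapshot('side');cv2.imwrite('pics/side11.png',cv2.resize(p[110:210,270:370],None,fx=6,fy=6,interpolation=cv2.INTER_CUBIC))
p,d=snapshot('wrist');cv2.imwrite('pics/w11.png',p)
"
```

```text
t 14.6333 tcp [0.5682 0.0815 0.2484] yaw 88.73 tilt [-0.0987  0.0011 -0.9951] F [ 0.12  0.57 -0.04] gap 0.0682
G pocket mm [-15.1   1.1  14.9]  F pocket [ 0.1  0.6 -0.1]
```

View pics/side11.png

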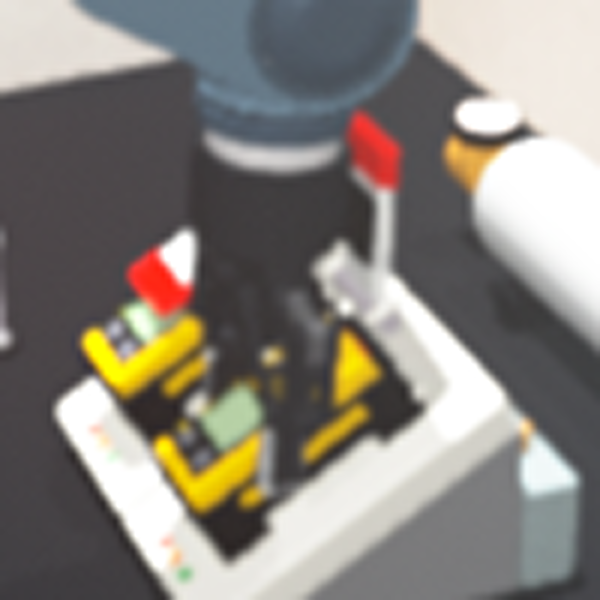

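View pics/w11.png

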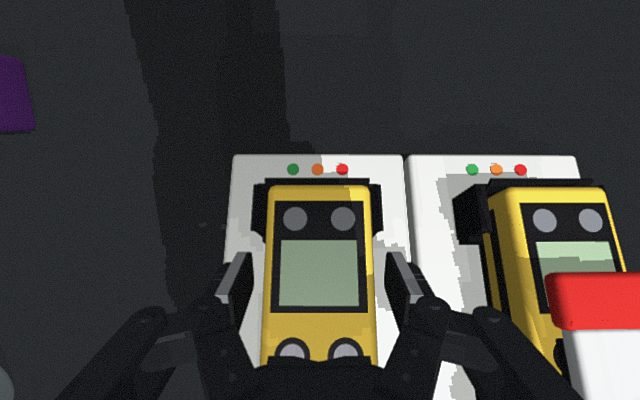

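The monitor is in the pocket and the fingers are clear. I retreat along the pocket normal and then check the seating.

>>> servo_tool(
  series=[
    [[0,-0.6,-1,0,0.8],[0,-0.8,-1.2,0,0.8],[0,-1,-1.5,0,0.9],[0,-1.2,-2,0,1],[0,-1.5,-2,0,1],[0,-1.5,-2,0,1],[0,-1,-2,0,1],[0,0,-1.5,0,1],[0,0,0,0,1]],
  ],
)

```text
t: 15.48
tcp_pos: [0.5025, 0.0829, 0.3913]
ee_rot: [-2.193, -2.144, 0.111]
ft_force: [-0.3, 0.2, 1.0]
finger_gap: 0.0853
```

```bash
cat >chk.py <<'E'
from h import *
s=pr();p,d=snapshot('wrist');n=sys.argv[1];cv2.imwrite(f'pics/w{n}.png',p);np.savez(f'w{n}.npz',p=p,d=d)
vv,uu=np.mgrid[0:400,0:640];px=np.c_[uu.ravel(),vv.ravel()]
P=withdepth("wrist",px,d,s);L=((P-PO)@np.c_[PX,PY,PZ])*1000
h=cv2.cvtColor(p,cv2.COLOR_BGR2HSV).reshape(-1,3)
dk=(np.abs(L[:,2]+14)<4)&(np.abs(L[:,0])<90)&(np.abs(L[:,1])<55)&(h[:,2]>120)&(h[:,1]<50)
print("deck z",np.median(L[dk,2]),dk.sum())
k=(d.ravel()>0)&(np.abs(L[:,2]-32)<6)&(np.abs(L[:,0])<70)&(np.abs(L[:,1])<33)
Q=L[k];
for x in range(-60,60,8):
    m=np.abs(Q[:,0]-x)<4
    if m.sum()>10: print(x,m.sum(),"z",np.median(Q[m,2]).round(1),"y",np.percentile(Q[m,1],[2,98]).round(1))
print("x range",np.percentile(Q[:,0],[.5,99.5]).round(1))
p,d=snapshot('side');cv2.imwrite(f'pics/side{n}.png',cv2.resize(p[110:210,270:370],None,fx=6,fy=6,interpolation=cv2.INTER_CUBIC))
E
python3 chk.py 12
```

```text
t 15.4833 tcp [0.5025 0.0829 0.3913] yaw 88.71 tilt [-0.1024  0.0014 -0.9947] F [-0.33  0.21  0.99] gap 0.0853
deck z -14.010213465470118 7153
-60 80 z 31.0 y [-21.5  21.9]
-52 371 z 32.0 y [-23.   23.9]
-44 401 z 32.5 y [-22.8  23.7]
-36 434 z 32.5 y [-22.5  23.5]
-28 410 z 32.5 y [-23.   24.4]
-20 448 z 32.5 y [-23.2  24.4]
-12 434 z 32.5 y [-22.9  24.2]
-4 466 z 32.5 y [-22.7  24. ]
4 466 z 32.0 y [-22.4  24.4]
12 481 z 32.0 y [-23.1  24.7]
20 483 z 32.2 y [-22.9  24.4]
28 484 z 31.9 y [-23.   24.3]
36 532 z 32.2 y [-22.5  24.2]
44 495 z 31.7 y [-22.4  24.9]
52 397 z 31.2 y [-22.2  23.9]
x range [-57.1  53.8]
```

View pics/w12.png

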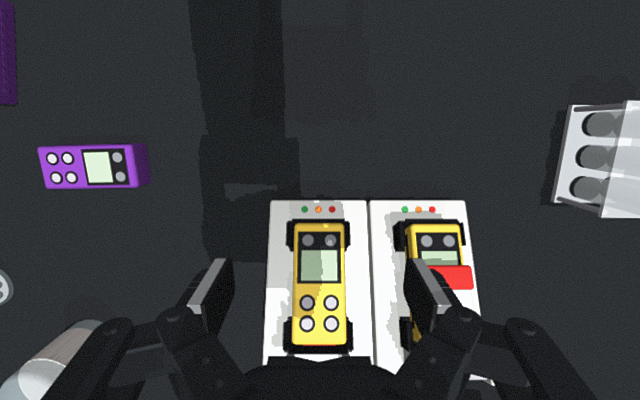

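View pics/side12.png

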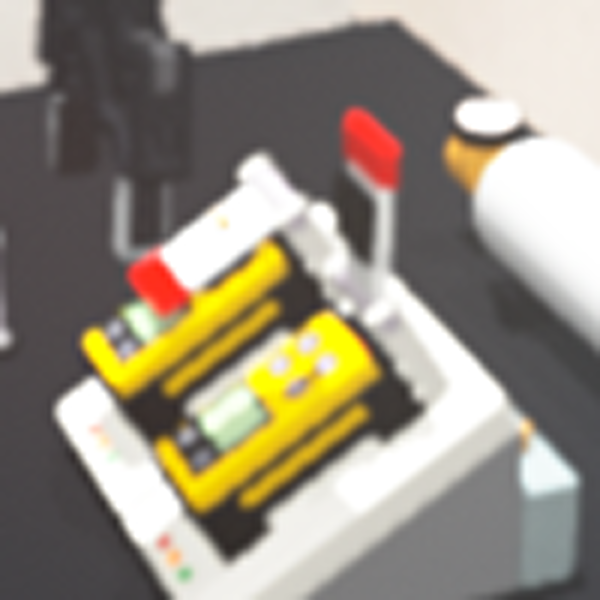

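The monitor is home. Its face is at 31–32.5 mm over the pocket floor along the full length (32 expected), and it is central. Now the lever: go over it and behind it with the fingers shut.

>>> servo_tool(
  series=[
    [[-0.1,0,-2,0,0],[-0.1,0,-3,0,0],[-0.1,0,-2.5,0,0],[0,0,-1,0,0],[0,0,0,0,0],[0,0,0,0,0]],
  ],
)

```text
t: 16.08
tcp_pos: [0.5113, 0.0794, 0.4627]
ee_rot: [-2.179, -2.129, 0.137]
ft_force: [-0.7, 0.2, -0.4]
finger_gap: 0.0121
```

```bash
cat >>h.py <<'E'
def tp():
    s=pr();M=R.from_rotvec(s["ee_rot"]).as_matrix();print("tips",(s["tcp_pos"]+.1734*M[:,2]).round(4));return s
E
python3 -c "
from h import *
tp()"
```

```text
t 16.0833 tcp [0.5113 0.0794 0.4627] yaw 88.68 tilt [-0.1281  0.0032 -0.9918] F [-0.7   0.17 -0.42] gap 0.0121
tips [0.4891 0.08   0.2907]
```

>>> servo_tool(
  series=[
    [[0,2.5,-0.3,0,0],[0,3.5,-0.4,0,0],[0,3.5,-0.4,0,0],[0,3.5,-0.4,0,0],[0,2,-0.2,0,0],[0,0.5,0,0,0],[0,0,0,0,0]],
  ],
)

```text
t: 16.67
tcp_pos: [0.6708, 0.0764, 0.4381]
ee_rot: [-2.164, -2.116, 0.162]
ft_force: [-0.0, -0.3, -0.2]
finger_gap: 0.0001
```

```bash
python3 -c "
from h import *
tp()"
```

```text
t 16.6667 tcp [0.6708 0.0764 0.4381] yaw 88.7 tilt [-0.1537  0.0046 -0.9881] F [-0.05 -0.26 -0.22] gap 0.0001
tips [0.6442 0.0772 0.2667]
```

>>> servo_tool(
  series=[
    [[0.1,0.2,1,0,0],[0,0.3,1.3,0,0],[0,0.2,1.2,0,0],[0,0,0,0,0]],
  ],
)

```text
t: 17.0
tcp_pos: [0.6689, 0.078, 0.3948]
ee_rot: [-2.159, -2.112, 0.17]
ft_force: [-0.6, -0.1, -0.0]
finger_gap: 0.0001
```

```bash
python3 -c "
from h import *
tp()
p,d=snapshot('side');cv2.imwrite('pics/side13.png',cv2.resize(p[80:220,270:410],None,fx=4,fy=4,interpolation=cv2.INTER_CUBIC))"
```

```text
t 17.0 tcp [0.6689 0.078  0.3948] yaw 88.74 tilt [-0.1613  0.0049 -0.9869] F [-0.57 -0.1  -0.04] gap 0.0001
tips [0.6409 0.0789 0.2237]
```

View pics/side13.png

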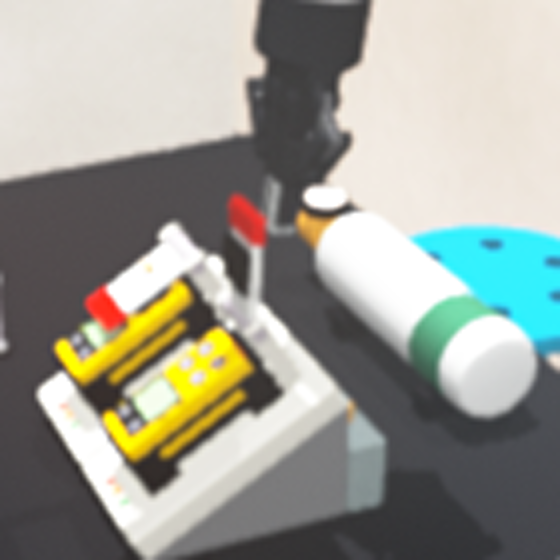

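>>> servo_tool(
  series=[
    [[0,-0.8,0.1,0,0],[0,-1,0.15,0,0],[0,-1,0.15,0,0],[0,-1,0.15,0,0],[0,-1,0.15,0,0],[0,-1,0.2,0,0],[0,-0.6,0.2,0,0],[0,0,0,0,0]],
  ],
)

```text
t: 17.72
tcp_pos: [0.5997, 0.0799, 0.3998]
ee_rot: [-2.167, -2.121, 0.154]
ft_force: [0.5, -0.5, 0.1]
finger_gap: -0.0002
```

```bash
python3 -c "
from h import *
tp()
p,d=snapshot('side');cv2.imwrite('pics/side14.png',cv2.resize(p[80:220,270:410],None,fx=4,fy=4,interpolation=cv2.INTER_CUBIC))"
```

```text
t 17.7167 tcp [0.5997 0.0799 0.3998] yaw 88.76 tilt [-0.1458  0.0043 -0.9893] F [ 0.53 -0.48  0.05] gap -0.0002
tips [0.5744 0.0806 0.2283]
```

View pics/side14.png

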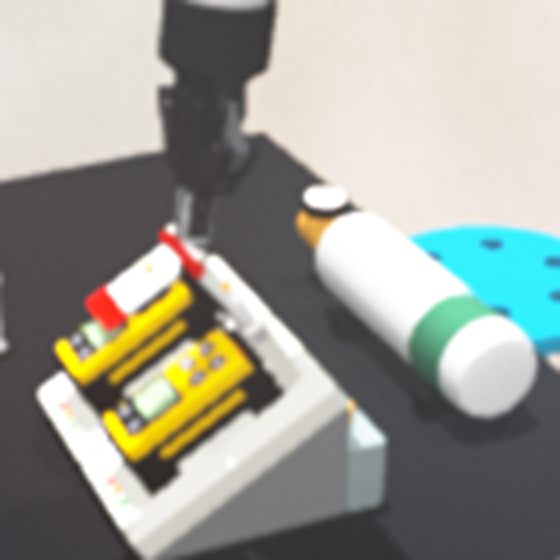

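>>> servo_tool(
  series=[
    [[0,-0.7,0.8,0,0],[0,-0.7,0.9,0,0],[0,-0.6,0.9,0,0],[0,-0.1,1,0,0],[0,0,1,0,0],[0,0,1,0,0],[0,0,0.7,0,0],[0,0,0,0,0]],
  ],
)

```text
t: 18.43
tcp_pos: [0.5695, 0.0804, 0.3371]
ee_rot: [-2.169, -2.122, 0.151]
ft_force: [1.3, 0.1, 0.9]
finger_gap: 0.0002
```

```bash
python3 -c "
from h import *
tp()
p,d=snapshot('side');cv2.imwrite('pics/side15.png',cv2.resize(p[80:220,270:410],None,fx=4,fy=4,interpolation=cv2.INTER_CUBIC))"
```

```text
t 18.4333 tcp [0.5695 0.0804 0.3371] yaw 88.74 tilt [-0.1422  0.0043 -0.9898] F [1.33 0.11 0.94] gap 0.0002
tips [0.5448 0.0812 0.1654]
```

View pics/side15.png

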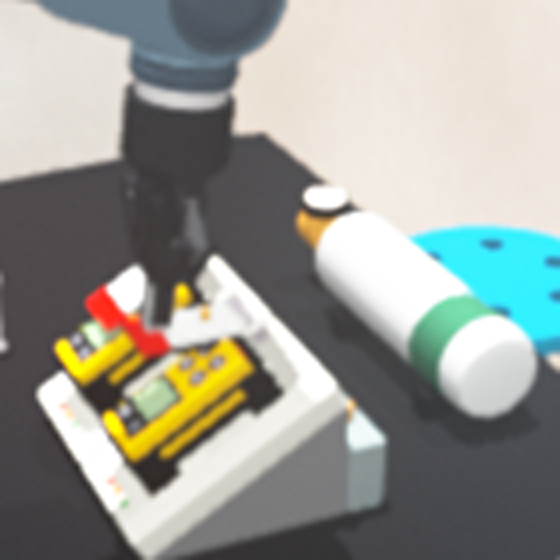

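>>> servo_tool(
  series=[
    [[0,0.2,1,0,0],[0,0.2,1,0,0],[0,0.2,0.9,0,0],[0,0.2,0.6,0,0],[0,0.1,0.5,0,0],[0,0.1,0.4,0,0]],
  ],
)

```text
t: 18.98
tcp_pos: [0.5765, 0.0805, 0.3032]
ee_rot: [-2.165, -2.121, 0.159]
ft_force: [-16.8, -1.0, 28.6]
finger_gap: 0.0
```

```bash
python3 -c "
from h import *
tp()
p,d=snapshot('side');cv2.imwrite('pics/side16.png',cv2.resize(p[80:220,270:410],None,fx=4,fy=4,interpolation=cv2.INTER_CUBIC))"
```

```text
t 18.9833 tcp [0.5765 0.0805 0.3032] yaw 88.82 tilt [-0.149   0.0028 -0.9888] F [-16.78  -1.01  28.58] gap 0.0
tips [0.5506 0.081  0.1318]
```

View pics/side16.png

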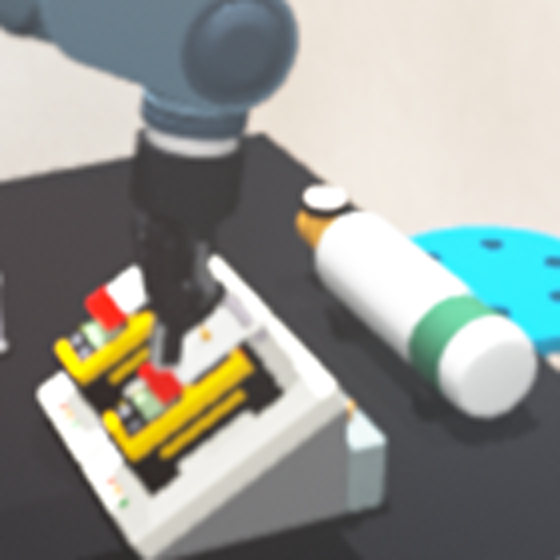

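>>> servo_tool(
  series=[
    [[0,-0.5,-0.8,0,0],[0,-1.2,-1.5,0,0],[0,-2,-2.5,0,0],[0,-2,-2.5,0,0],[0,-2,-2.5,0,0],[0,-1,-1.5,0,0],[0,0,0,0,0]],
  ],
)

```text
t: 19.62
tcp_pos: [0.5054, 0.082, 0.4292]
ee_rot: [-2.161, -2.117, 0.167]
ft_force: [0.0, -0.8, 0.1]
finger_gap: 0.0001
```

```bash
cat > chk2.py <<'E'
from h import *
s=tp();p,d=snapshot('wrist');n=sys.argv[1];cv2.imwrite(f'pics/w{n}.png',p)
def an(name,p,d,s):
    vv,uu=np.mgrid[0:400,0:640];px=np.c_[uu.ravel(),vv.ravel()]
    P=withdepth(name,px,d,s);L=((P-PO)@np.c_[PX,PY,PZ])*1000
    h=cv2.cvtColor(p,cv2.COLOR_BGR2HSV).reshape(-1,3)
    red=((h[:,0]<6)|(h[:,0]>174))&(h[:,1]>130)&(h[:,2]>90)&(L[:,2]>25)&(L[:,2]<80)&(d.ravel()>0)&(np.abs(L[:,0])<60)
    for y0 in(0,117):
        Q=L[red&(np.abs(L[:,1]-y0)<26)]
        if len(Q)>10: print(name,"tab",y0,len(Q),np.median(Q,0).round(1),np.percentile(Q,[3,97],axis=0).round(1).tolist())
        k=(np.abs(L[:,1]-y0)<17)&(L[:,0]>0)&(L[:,0]<60)&(L[:,2]>38)&(L[:,2]<70)&(h[:,1]<60)&(h[:,2]>100)
        if k.sum()>20:
            A=np.polyfit(L[k,0],L[k,2],1);print("  bar slope rad",A[0].round(3),"z at 30",np.polyval(A,30).round(1),k.sum())
an("wrist",p,d,s)
for n2 in("side","scene"):
    p,d=snapshot(n2);cv2.imwrite(f'pics/{n2}{n}.png',p);an(n2,p,d,None)
E
python3 chk2.py 20
```

```text
t 19.6167 tcp [0.5054 0.082  0.4292] yaw 88.82 tilt [-0.156   0.0027 -0.9878] F [ 0.02 -0.83  0.12] gap 0.0001
tips [0.4783 0.0824 0.2579]
  bar slope rad 0.007 z at 30 47.7 136
wrist tab 117 890 [ -4.1 114.9  48.9] [[-14.1, 94.3, 46.4], [4.8, 136.1, 50.4]]
  bar slope rad 0.001 z at 30 47.9 1216
side tab 0 66 [-5.4 -4.7 47.6] [[-14.3, -24.1, 41.8], [2.9, 20.1, 49.9]]
  bar slope rad 0.007 z at 30 47.1 127
side tab 117 53 [ -5.9 111.7  47.5] [[-14.9, 93.4, 42.8], [2.4, 134.1, 50.3]]
  bar slope rad 0.009 z at 30 46.8 107
scene tab 0 61 [-4.3  2.1 49.3] [[-41.0, -22.1, 32.2], [6.7, 20.9, 51.2]]
  bar slope rad -0.001 z at 30 48.4 110
scene tab 117 65 [ -5.7 120.2  49.3] [[-43.1, 95.9, 33.0], [4.1, 138.4, 51.4]]
  bar slope rad 0.011 z at 30 48.9 122
```

View pics/w20.png

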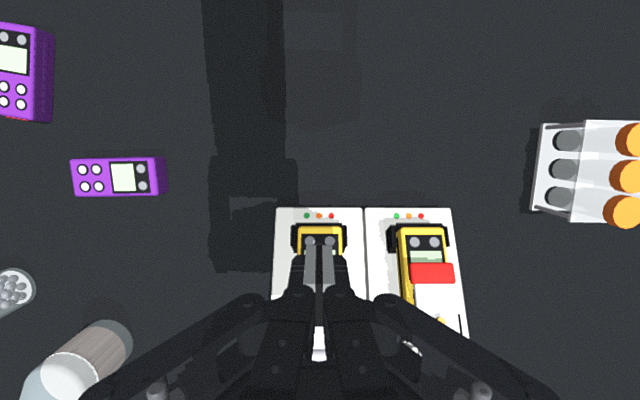

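View pics/side20.png

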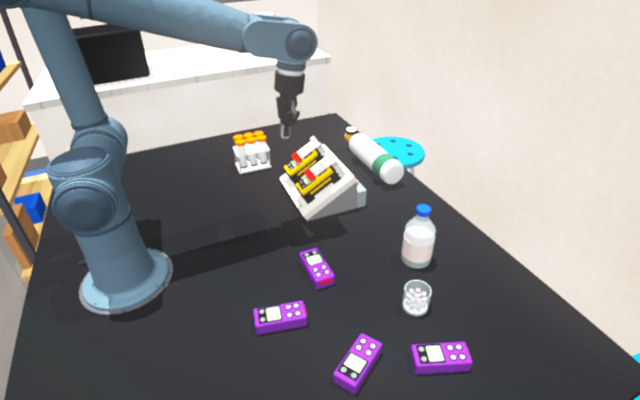

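Both levers now read the same: tab at about −5 mm along the slope and 48–49 mm out, bar slope under 0.011 rad. The gripper is clear, with about 0 N at the wrist, so I hand in.

```bash
python3 -c "
from h import *
print(finish_job())"
```

```text
the job is handed in; nothing more can be done
None
```

I put the yellow monitor in the empty cradle, display up and sensor end at the top of the slope. Then I pushed the red-tipped lever down until it stopped, backed the gripper off, and handed the job in at about 19.8 s. The hand-in reports no verdict.

**Last checks**
- **Monitor:** before the lever was closed, its face measured 31–32.5 mm above the pocket floor along its whole length. The value for a fully seated monitor is 32 mm. It was centred sideways within about 1 mm.
- **Levers:** the side and scene cameras put the lever's bar within 0.01 rad of shut, and its tab matches the busy bay's shut lever. The wrist camera's view of this tab was blocked by the fingers.
- **Force and contact:** I pressed the lever onto its stop with about 33 N at the wrist. With the arm withdrawn, the wrist force was about 0 N.
- **Other items:** the tube rack, bottle, jar and purple look-alikes looked unmoved in the final side view.

**What did not go to plan**
- **Lever knocked early:** my first sweep knocked the open lever partly towards shut. I pushed it back upright before placing the monitor.
- **Tool tilt:** the tool drifted up to about 9° off vertical during the moves. I allowed for this in the placing and lever moves.

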